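# Jack up the front of a plate centrifuge

### The arm

A 6-joint arm with a two-finger parallel gripper is mounted at the origin on the work surface. World frame = base frame: x ahead of the robot, y to its left, z up, the work surface at z = 0. Lengths are in m, angles in rad, forces in N, time in s.
With the tool pointing down it reaches from about 0.225 to 0.875 m from the base axis. Payload 3.4 kg.
Tool frame: the origin (TCP) lies at the very end of the fingers, on their centre line; the grasp point (between the pads) lies 19 mm behind it; z points along the fingers, y is the direction in which the jaws open and shut (so a half turn about z gives the same grasp; the last joint's range is limited). The gripper opens to 85 mm and grips with 20 to 120 N. Pads are 22 mm wide; open, the fingers measure 114 mm over their backs; the gripper's body (76 mm by 85 mm) begins 54 mm behind the grasp point. The pads swing forward as they close: fully open they stand 13 mm farther back than shut.
Start: joints at [-1.25, 0.276, 1.505, -0, 1.361, -0.121], TCP at [0.246, -0.52, 0.231] pointing down, gripper open.
Joint ranges: [-2.89, 2.89], [-0.75, 2.08], [0.22, 2.7], [-1.18, 4.32], [0.11, 2.71], [-2.7, 2.7]. Speed limits (rad/s): [2.57, 2.57, 3.14, 3.14, 3.14, 3.14].

### API

Orientations are given as a unit quaternion [w, x, y, z].
In Python, from rig import get_state, get_image, calibration, sign_off gives the robot as it stands. The module is installed in compiled form; this text tells all that it offers.
- The arm moves only by the tool drive_tool, never from a script. Its argument "targets" is one flat list of numbers, 7 for each row, row after row: the turn, a rotation vector about the tool's x, y, z in degrees, then the shift along the tool's x, y, z in mm, then the opening, from 0 (shut) to 1 (fully open). In form: [wx, wy, wz, tx, ty, tz, fingers, wx, wy, wz, tx, ty, tz, fingers, ...]. A call has 1 to 12 rows; each row shifts and turns the commanded pose from where the row before left it, along the tool's axes as they then stand; what a row does not reach is not made up. A row lasts 1/8 s, in which the tool goes at most 62.5 mm and 10.7 degrees, less where a joint would pass 70% of its speed; a pose out of reach is approached as far as the arm can. A call is refused whole if a number of a shift passes 62.5 or a number of a turn 10.7, either way. A call with a gripper value outside its range is refused whole. The fingers move at their own pace and stop on an object; "grip_force" is the grip in N (left out, the last holds). Time passes only in rows, so rows that do not move let the fingers close. It gives the time, the measured TCP pose, the force and the opening at its end, in the units of the state.
- get_state(): the state, without advancing time (a new reading comes with each control period).
- get_image(name): name is "scene" or "side" or "wrist"; returns the picture (384x512x3 uint8, red, green, blue); there is no depth.
- calibration(name): a dict with "mtx" (3x3 intrinsics, pixels), "world_to_cam" (4x4, takes a point from world to camera coordinates); the wrist camera has in their place "hand_eye" (4x4, takes a point from camera to tool coordinates, whose origin is the TCP and whose axes are the flange's). Camera axes: x right, y down, z forward; pixel columns grow to the right and rows downward; lengths in m; the calibration is good to about 2 mm. The wrist camera is an equidistant fisheye: a pixel r from the principal point sees the ray r / f radians off the axis. A picture is of the moment at which its call begins: read the wrist's pose just before it. calibration takes no time and is no camera call.
- sign_off(): hands the job in, once; it reports no verdict.
The state is a dict: "clock": time; "qpos": joint angles; "qd": joint speeds; "effort": joint torques, N m; "position": TCP position; "ee_rot": TCP orientation; "contact_force": force on the tool from outside, world axes, zero at the start; "moment": the same for the moment, N m; "width": finger opening in m.
Only numpy, scipy, OpenCV 4.12 (cv2) and the standard library are available. Lean on these libraries where they do the work, as an engineer would, in place of code of your own. Each camera call takes 0.05 s, during which the arm holds its last target.

### The job

The bench centrifuge needs a new front foot: push its loading drawer fully home until the catch seats it, then slide the little jack over the bench until its saddle is centred under the marked lift point (the bracket with the stud and cross on top) on the front of the centrifuge. Pump the jack handle until the front feet are at least 8 mm off the bench, and finish with the hand still holding the handle down at the bottom of its stroke, so that the machine stays up. Leave the other things on the bench where they are.

Things in the scene. Friction and masses are not known exactly. Their poses are not given: they have to be found in the camera images.
- centrifuge: White plate centrifuge, 400 mm deep (x), 360 mm wide (y), 190 mm high, 16 kg, rear-heavy. Origin on the bench under the middle of the cabinet; its own +x points to its rear, so its front looks along its own -x (with yaw about 90 degrees the front looks to world -y). The rear feet stand in fixed rubber cups; the front can be lifted, the cabinet then tips about the rear feet. The machine cannot be slid.
- cabinet (a joint): Tip of the cabinet about its rear feet, rad: 0 = standing on all four feet, positive = front up. The front feet rise 310 mm x this value, the lift point 385 mm x this value. Limit 0.10.
- front_foot (a point): Underside of the front foot nearest the lift point (rubber disc, 40 mm diameter); z is its clearance over the bench. It stands under the cabinet at own x = -155 mm, y = -150 mm of the centrifuge.
- lift_point (a point): Middle of the underside of the lift pad: a steel disc 28 mm in diameter, 75 mm above the bench, under a steel bracket (50 mm wide, sticking 55 mm out of the front, top at 86 mm) that carries a 12 mm stud and a cut cross on its top straight above the pad. It lies 30 mm in front of the cabinet's front face, at own x = -230 mm, y = -90 mm of the centrifuge. The wire loop at own y = +90 mm is a transport tie-down, not a lift point.
- drawer (a joint): Loading drawer opening, m: 0 = fully home and seated, grows as it is pulled out (to the centrifuge's own -x), up to 0.12. It slides with about 2 N; a sprung ball catch, met about 15 mm before home, takes about 4 to 7 N to pass, then draws it in and holds it home against the end stop.
- drawer_face (a point): Middle of the drawer's flat front panel, 180 mm wide (y) and 66 mm high (z 114 to 180 mm over the bench), at 145 mm height. The panel's face looks along the centrifuge's own -x; home it stands 213.5 mm in front of the centrifuge's origin, at own y = +70 mm. A lip 110 mm wide juts 10 mm from the panel's top edge (z 172 to 180 mm). The cabinet's top is at 192 mm.
- jack: Small aluminium hydraulic lever jack, just under 1 kg, loose on the bench. Base plate 315 mm long, 70 mm wide, 8 mm thick, from own x = -195 to +120 mm; origin on the bench on its centre line, z up, own +x points to the saddle end. Pump block and cylinder (own x = 20 to 113 mm) are up to 54 mm high, the handle pivot at own x = 30 mm, z = 62 mm. It slides on the bench (about 5 to 8 N) and passes with its front under the lift bracket.
- saddle_top (a point): Centre of the round steel saddle's top (36 mm diameter), at own x = +90 mm, y = 0 of the jack; 68 mm over the bench when fully down (up to 3 mm more at the start).
- ram (a joint): Rise of the saddle, m: 0 = fully down, stop at 0.036. Only pumping raises it. A full stroke lifts up to 8 mm; when the handle is let up under load the saddle bleeds back 3 to 5 mm within a second or two, so each further stroke gains 3 to 5 mm. With the handle held down it stays.
- carry_lug (a point): Middle of the top of the jack's upright carrying lug: a plate 12 mm thick (across the jack, y), 36 mm long (x) and 42 mm high above the 8 mm base plate, top at 50 mm over the bench; at own x = -175 mm. Grip it from above, fingers on both sides, to drag and turn the jack.
- pump (a joint): Pump handle, rad: 0 = up (sprung, returns by itself when let go), 0.55 = bottom stop. Pressing its rubber grip down takes about 5 to 9 N unloaded and 9 to 16 N with the machine on the saddle.
- handle_grip (a point): Point on the axis of the handle's rubber grip (22 mm thick), 125 mm from the pivot. The bar runs in the jack's middle plane from the pivot back towards the carrying lug, 34 degrees above level when up and about 2.5 degrees above level at the bottom stop; grip sleeve from 85 to 155 mm along it, round end at 166 mm.

How it is judged:
By the outcome, as a careful person would: the job done as asked, in the order asked, and still so for the second after the job is handed in, while the arm keeps its last pose, push and grip.
It also fails if it takes over 72 s, if anything falls off the work surface, if the arm or the gripper's body presses on something with over 40 N, if the wrist force passes 120 N, or if a joint passes its speed limit or range.

## Working session

There is one attempt and no reset: what is moved stays moved. The work goes in short steps, Python scripts to look and compute and a tool call to move; the robot and the scene stay as the last step left them, time stands still between calls to the robot, and variables do not carry over. Pictures are saved under pics/ and viewed, and the job is handed in when it is done.

Besides the shell and the picture viewer there is one more tool, called as a command line: name --argument value ..., lists and objects as JSON in quotes. drive_tool: Moves the arm, as the interface text tells. Its arguments: {"type":"object","properties":{"targets":{"type":"array"},"grip_force":{"type":"number"}},"required":["targets"]}

```bash
mkdir -p pics
python3 - <<'E'
from rig import *
import cv2,numpy as np
s=get_state();print(s)
for n in("scene","side","wrist"):
    im=get_image(n);cv2.imwrite(f"pics/{n}0.png",im[:,:,::-1])
    c=calibration(n);print(n,{k:np.round(v,4).tolist() for k,v in c.items()} if isinstance(c,dict) else c)
E
```

```text
{'clock': 0.0, 'qpos': array([-1.25002067e+00,  2.76600459e-01,  1.50616647e+00, -2.55338062e-05,
        1.36069674e+00, -1.21017225e-01]), 'qd': array([-5.26174378e-05,  1.00912458e-03, -1.38076331e-03,  2.86097087e-04,
        8.64858551e-04, -6.55926428e-04]), 'effort': array([ 2.54987481e-05, -4.16773224e+01, -2.45806056e+01, -3.31111260e-04,
        1.09873610e-02, -2.59660470e-05]), 'position': array([ 0.24565227, -0.51928164,  0.23042332]), 'ee_rot': array([-9.29603548e-04,  9.75700414e-01,  2.19106885e-01, -1.05704251e-04]), 'contact_force': array([-0.39626583, -0.6634987 ,  0.8438449 ]), 'moment': array([-6.86550066e-02, -5.46152212e-03,  3.30151952e-07]), 'width': 0.0852757496154161}
scene {'mtx': [[487.6663, 0.0, 250.9112], [0.0, 487.6663, 201.752], [0.0, 0.0, 1.0]], 'world_to_cam': [[-0.446, -0.8951, -0.0025, 0.3669], [-0.8559, 0.4273, -0.2913, 0.4477], [0.2618, -0.1278, -0.9566, 1.5814], [0.0, 0.0, 0.0, 1.0]]}
side {'mtx': [[469.6971, 0.0, 262.9994], [0.0, 469.6971, 192.0548], [0.0, 0.0, 1.0]], 'world_to_cam': [[0.02, 0.9998, 0.0027, -0.1116], [0.9466, -0.0181, -0.3218, -0.4857], [-0.3217, 0.009, -0.9468, 1.4804], [0.0, 0.0, 0.0, 1.0]]}
wrist {'mtx': [[297.3186, 0.0, 249.8314], [0.0, 297.3186, 190.0372], [0.0, 0.0, 1.0]], 'hand_eye': [[0.0009, -0.9455, -0.3257, 0.0843], [1.0, 0.0008, 0.0003, 0.0006], [-0.0001, -0.3257, 0.9455, -0.1435], [0.0, 0.0, 0.0, 1.0]]}
```

View pics/scene0.png

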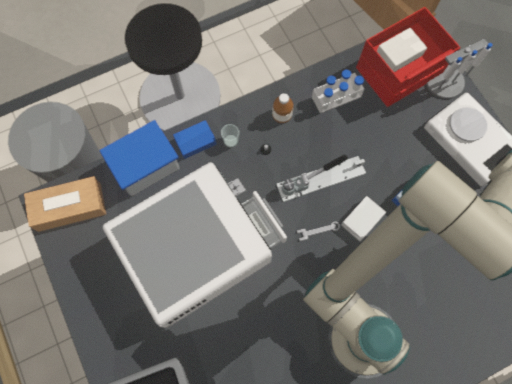

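View pics/side0.png

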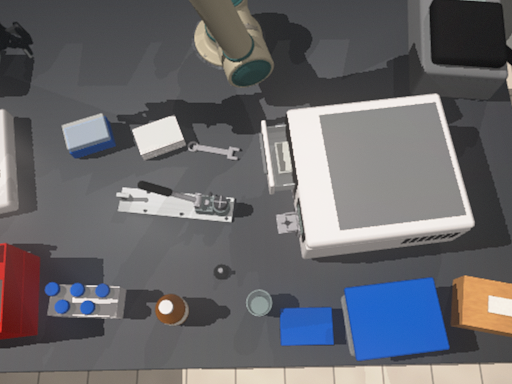

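View pics/wrist0.png

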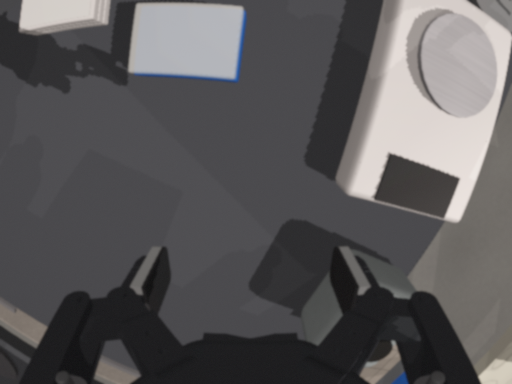

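Run:
```python
import cv2
a=cv2.imread("pics/side0.png");b=cv2.imread("pics/scene0.png")
cv2.imwrite("pics/s1.png",cv2.resize(a[110:260,100:320],None,fx=3.6,fy=3.6,interpolation=cv2.INTER_CUBIC))
cv2.imwrite("pics/c1.png",cv2.resize(b[130:290,210:400],None,fx=3.7,fy=3.7,interpolation=cv2.INTER_CUBIC))
cv2.imwrite("pics/c2.png",cv2.resize(a[80:270,250:480],None,fx=3.1,fy=3.1,interpolation=cv2.INTER_CUBIC))
```

```text
(no output)
```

View pics/s1.png

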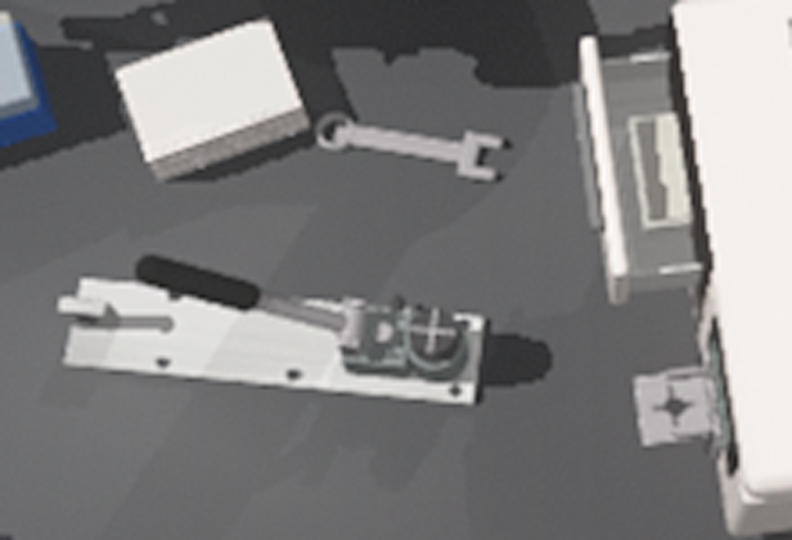

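View pics/c1.png

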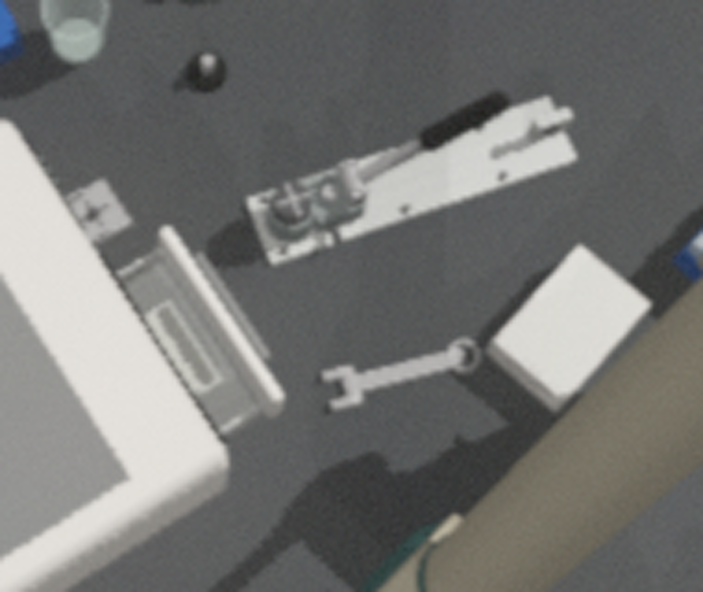

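View pics/c2.png

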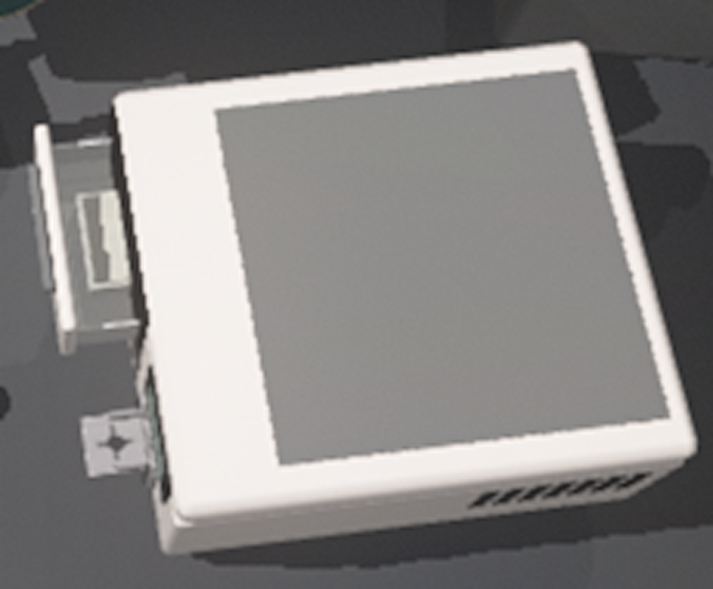

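```bash
cat > h.py <<'E'
import numpy as np
from rig import *
C={n:calibration(n) for n in("scene","side","wrist")}
def onz(n,u,v,z):
    c=C[n];T=np.array(c["world_to_cam"]);K=np.array(c["mtx"])
    R=T[:3,:3];o=-R.T@T[:3,3];d=R.T@np.linalg.inv(K)@[u,v,1]
    return o+d*(z-o[2])/d[2]
def proj(n,p):
    c=C[n];q=np.array(c["world_to_cam"])@np.append(p,1);q=np.array(c["mtx"])@q[:3];return q[:2]/q[2]
def s1(u,v):return ("side",100+(u+.5)/3.6-.5,110+(v+.5)/3.6-.5)
def c1(u,v):return ("scene",210+(u+.5)/3.7-.5,130+(v+.5)/3.7-.5)
def c2(u,v):return ("side",250+(u+.5)/3.1-.5,80+(v+.5)/3.1-.5)
def tri(a,b):
    A=[]
    for n,u,v in(a,b):
        P=np.array(C[n]["mtx"])@np.array(C[n]["world_to_cam"])[:3]
        A+=[u*P[2]-P[0],v*P[2]-P[1]]
    x=np.linalg.svd(np.array(A))[2][-1];return x[:3]/x[3]
def wray(u,v,pos,q):
    from scipy.spatial.transform import Rotation as Ro
    K=C["wrist"]["mtx"];H=C["wrist"]["hand_eye"]
    a=(u-K[0][2])/K[0][0];b=(v-K[1][2])/K[1][1];r=np.hypot(a,b)
    d=np.array([a/r*np.sin(r),b/r*np.sin(r),np.cos(r)])
    R=Ro.from_quat([q[1],q[2],q[3],q[0]]).as_matrix()
    return pos+R@np.array(H)[:3,3],R@np.array(H)[:3,:3]@d
def wz(u,v,z,pos,q):
    o,d=wray(u,v,pos,q);return o+d*(z-o[2])/d[2]
E
python3 - <<'E'
from h import *
np.set_printoptions(precision=4,suppress=True)
print("lift",tri(s1(675,407),c1(95,212)),onz(*s1(675,407),.086),onz(*c1(95,212),.086))
print("saddle",tri(s1(436,330),c1(292,200)),onz(*s1(436,330),.070),onz(*c1(292,200),.070))
for p in[(80,278),(63,365),(488,315),(475,403)]:print("base side",onz(*s1(*p),.008))
for p in[(550,97),(578,157),(248,197),(272,264)]:print("base scene",onz(*c1(*p),.008))
for p in[(60,303),(118,310)]:print("lug side",onz(*s1(*p),.05))
for p in[(570,112),(537,130)]:print("lug sc",onz(*c1(*p),.05))
for p in[(588,38),(618,300)]:print("drawer side",onz(*s1(*p),.18))
for p in[(165,230),(282,405)]:print("drawer sc",onz(*c1(*p),.18))
for p in[(113,95),(175,515),(590,42),(695,452)]:print("cab side",onz(*c2(*p),.192))
for p in[(340,130),(495,170)]:print("spanner",onz(*s1(*p),.0))
print("ball",onz("side",222,271,.02))
E
```

```text
lift [0.6285 0.1577 0.0911] [0.6279 0.1605 0.086 ] [0.6295 0.1549 0.086 ]
saddle [ 0.5631 -0.0121  0.0741] [ 0.5623 -0.0107  0.07  ] [ 0.5639 -0.0147  0.07  ]
base side [ 0.4949 -0.2923  0.008 ]
base side [ 0.565  -0.2998  0.008 ]
base side [0.5311 0.0239 0.008 ]
base side [0.601 0.014 0.008]
base scene [ 0.5625 -0.3032  0.008 ]
base scene [ 0.4964 -0.296   0.008 ]
base scene [0.6024 0.0077 0.008 ]
base scene [0.5326 0.0182 0.008 ]
lug side [ 0.5294 -0.2927  0.05  ]
lug side [ 0.5358 -0.2491  0.05  ]
lug sc [ 0.5297 -0.296   0.05  ]
lug sc [ 0.5279 -0.2589  0.05  ]
drawer side [0.3843 0.1034 0.18  ]
drawer side [0.5788 0.1195 0.18  ]
drawer sc [0.5582 0.1196 0.18  ]
drawer sc [0.3785 0.1012 0.18  ]
cab side [0.3639 0.1621 0.192 ]
cab side [0.7115 0.1953 0.192 ]
cab side [0.3222 0.5569 0.192 ]
cab side [0.6712 0.5862 0.192 ]
spanner [ 0.3695 -0.0954  0.    ]
spanner [0.4068 0.0292 0.    ]
ball [ 0.737 -0.01   0.02 ]
```

```bash
cat >> h.py <<'E'
from scipy.spatial.transform import Rotation as Ro
def Rt(yaw,lean=0):
    # tool pointing down, tool x at yaw(deg) ; lean: hand leans back opposite to tool x (deg)
    R=Ro.from_euler('z',yaw,degrees=True)*Ro.from_euler('x',180,degrees=True)
    return R*Ro.from_euler('y',lean,degrees=True)
def cur():
    s=get_state();q=s["ee_rot"];return np.array(s["position"]),Ro.from_quat([q[1],q[2],q[3],q[0]]),s
def plan(p1,R1,n,f,p0=None,R0=None,dec=1):
    if p0 is None:p0,R0,_=cur()
    p1=np.array(p1);rv=(R0.inv()*R1).as_rotvec(degrees=True)
    p,R=p0.copy(),R0;out=[]
    for i in range(n):
        t=p0+(p1-p0)*(i+1)/n
        w=np.round(rv/n,dec);d=np.round(R.inv().apply(t-p)*1000,dec)
        out.append([*w,*d,f]);p=p+R.apply(d/1000);R=R*Ro.from_rotvec(w,degrees=True)
    if np.abs(np.array(out)[:,:3]).max()>10.7 or np.abs(np.array(out)[:,3:6]).max()>62.5:print("TOO BIG")
    print(", ".join(", ".join(f"{x:g}" for x in r) for r in out));return p,R
def st():
    p,R,s=cur();z=R.apply([0,0,1]);x=R.apply([1,0,0])
    print("t%.2f p %s yaw %.1f zdir %s F %s w %.4f"%(s["clock"],np.round(p,4),np.degrees(np.arctan2(x[1],x[0])),np.round(z,3),np.round(s["contact_force"],1),s["width"]))
E
python3 - <<'E'
from h import *
p,R=plan([.478,.035,.20],Rt(95.8),12,0);plan([.478,.040,.156],Rt(95.8),2,0,p,R)
E
```

```text
-0, -0, -5.9, 37.3, -33.5, 2.6, 0, -0, -0, -5.9, 40.4, -29.5, 2.6, 0, -0, -0, -5.9, 43.4, -25.1, 2.6, 0, -0, -0, -5.9, 45.6, -20.6, 2.6, 0, -0, -0, -5.9, 47.6, -15.8, 2.6, 0, -0, -0, -5.9, 48.9, -10.8, 2.6, 0, -0, -0, -5.9, 49.7, -5.7, 2.6, 0, -0, -0, -5.9, 50.1, -0.6, 2.6, 0, -0, -0, -5.9, 49.9, 4.6, 2.6, 0, -0, -0, -5.9, 49.1, 9.7, 2.6, 0, -0, -0, -5.9, 47.9, 14.7, 2.7, 0, -0, -0, -5.9, 46.2, 19.5, 2.6, 0
-0, -0, 0.2, 2.4, 0.3, 22, 0, -0, -0, 0.2, 2.5, 0.3, 22, 0
```

drive_tool --targets '[0,0,-5.9,37.3,-33.5,2.6,0,0,0,-5.9,40.4,-29.5,2.6,0,0,0,-5.9,43.4,-25.1,2.6,0,0,0,-5.9,45.6,-20.6,2.6,0,0,0,-5.9,47.6,-15.8,2.6,0,0,0,-5.9,48.9,-10.8,2.6,0,0,0,-5.9,49.7,-5.7,2.6,0,0,0,-5.9,50.1,-0.6,2.6,0,0,0,-5.9,49.9,4.6,2.6,0,0,0,-5.9,49.1,9.7,2.6,0,0,0,-5.9,47.9,14.7,2.7,0,0,0,-5.9,46.2,19.5,2.6,0]' --grip_force 40

```text
clock: 1.65
position: [0.4784, 0.0362, 0.1998]
ee_rot: [0.0, 0.667, 0.745, -0.0]
contact_force: [1.2, 0.0, 0.7]
width: 0.0002
```

drive_tool --targets '[0,0,0.2,2.4,0.3,22,0,0,0,0.2,2.5,0.3,22,0,0,0,0,0,0,0,0]'

```text
clock: 2.02
position: [0.4766, 0.0399, 0.1544]
ee_rot: [-0.002, 0.671, 0.742, -0.001]
contact_force: [-0.6, 0.9, 0.3]
width: -0.0
```

Run:
```python
from h import *
import cv2
st()
for n in("wrist","side"):cv2.imwrite(f"pics/{n}2.png",cv2.resize(get_image(n)[:,:,::-1],None,fx=1.5,fy=1.5))
```

```text
t2.02 p [0.4766 0.0399 0.1544] yaw 95.8 zdir [-0.005  0.    -1.   ] F [-0.6  0.9  0.3] w -0.0000
```

View pics/wrist2.png

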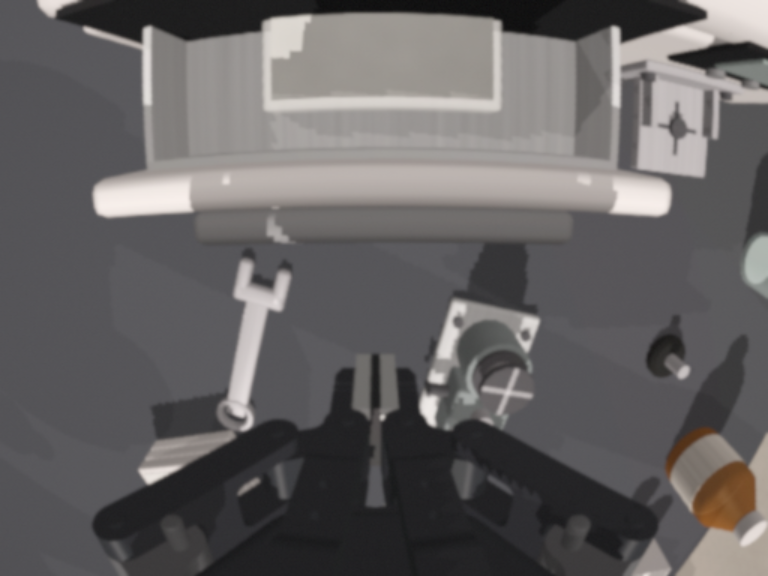

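View pics/side2.png

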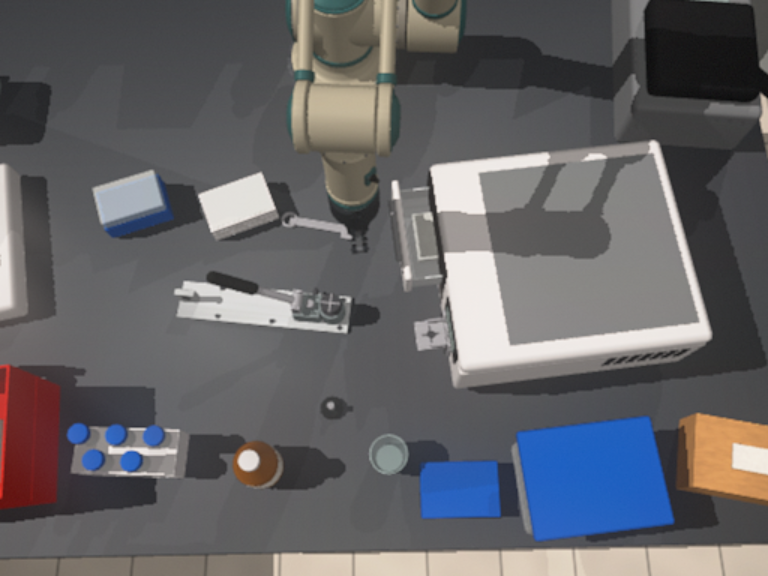

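drive_tool --targets '[0,0,0,15,0,0,0,0,0,0,15,0,0,0,0,0,0,8,0,0,0,0,0,0,8,0,0,0,0,0,0,8,0,0,0,0,0,0,8,0,0,0,0,0,0,8,0,0,0,0,0,0,6,0,0,0]'

```text
clock: 3.12
position: [0.4705, 0.1156, 0.1559]
ee_rot: [0.0, 0.671, 0.742, -0.0]
contact_force: [-0.3, -1.2, 1.0]
width: 0.0001
```

Run:
```python
from h import *
import cv2
st()
p,q=get_state()["position"],get_state()["ee_rot"]
cv2.imwrite("pics/wrist3.png",cv2.resize(get_image("wrist")[:,:,::-1],None,fx=1.5,fy=1.5))
p0=np.array([.4766,.0399,.1544]);q0=np.array([-.002,.671,.742,-.001]);q0/=np.linalg.norm(q0)
print(wz(678/1.5,126/1.5,.086,p0,q0),wz(507/1.5,392/1.5,.07,p0,q0))
```

```text
t3.12 p [0.4705 0.1156 0.1559] yaw 95.7 zdir [-0. -0. -1.] F [-0.3 -1.2  1. ] w 0.0001
[0.63121924 0.15885488 0.086     ] [ 0.5651145  -0.01639949  0.07      ]
```

View pics/wrist3.png

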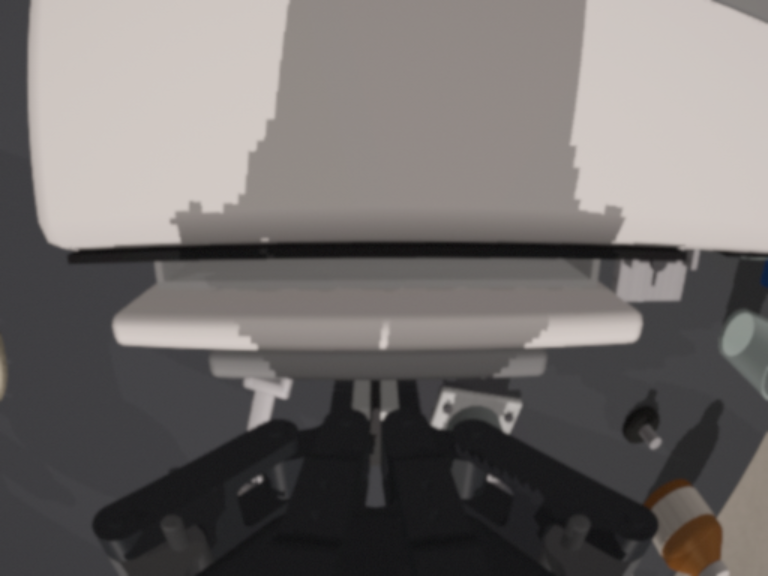

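drive_tool --targets '[0,0,0,5,0,0,0,0,0,0,5,0,0,0,0,0,0,4,0,0,0,0,0,0,3,0,0,0]'

```text
clock: 3.68
position: [0.4691, 0.13, 0.1559]
ee_rot: [0.002, 0.671, 0.742, -0.002]
contact_force: [0.2, -6.4, 1.0]
width: -0.0002
```

drive_tool --targets '[0,0,0,2,0,0,0,0,0,0,2,0,0,0]'

```text
clock: 3.92
position: [0.4685, 0.136, 0.1559]
ee_rot: [-0.0, 0.671, 0.741, -0.0]
contact_force: [-0.6, -2.5, 1.5]
width: 0.0
```

Run:
```python
from h import *
import cv2
st()
cv2.imwrite("pics/wrist4.png",cv2.resize(get_image("wrist")[:,:,::-1],None,fx=1.5,fy=1.5))
```

```text
t3.92 p [0.4685 0.136  0.1559] yaw 95.7 zdir [-0. -0. -1.] F [-0.6 -2.5  1.5] w 0.0000
```

View pics/wrist4.png

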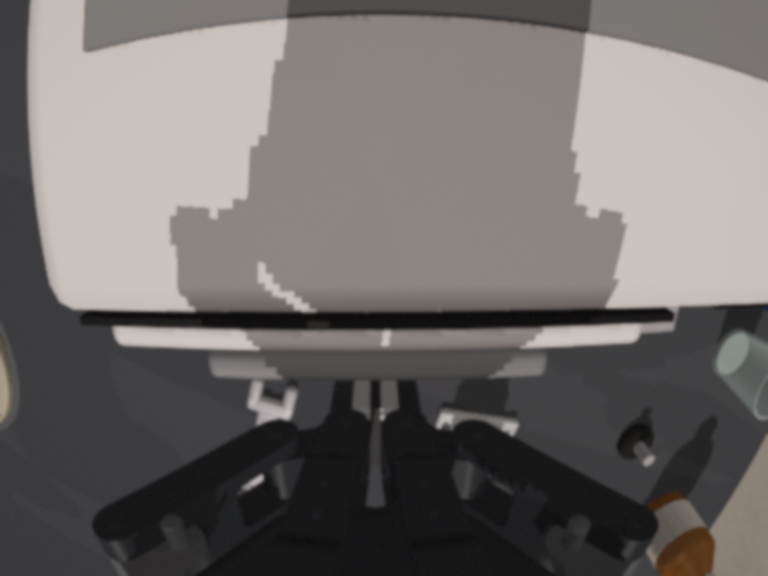

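drive_tool --targets '[0,0,0,3,0,0,0,0,0,0,3,0,0,0,0,0,0,1,0,0,0]'

```text
clock: 4.35
position: [0.4685, 0.1362, 0.1561]
ee_rot: [0.005, 0.67, 0.743, -0.005]
contact_force: [1.2, -24.5, 2.4]
width: 0.0
```

Run:
```python
from h import *
import cv2
st()
cv2.imwrite("pics/wrist5.png",cv2.resize(get_image("wrist")[:,:,::-1],None,fx=1.5,fy=1.5))
```

```text
t4.35 p [0.4685 0.1362 0.1561] yaw 95.9 zdir [ 0.001 -0.015 -1.   ] F [  1.2 -24.5   2.4] w 0.0000
```

View pics/wrist5.png

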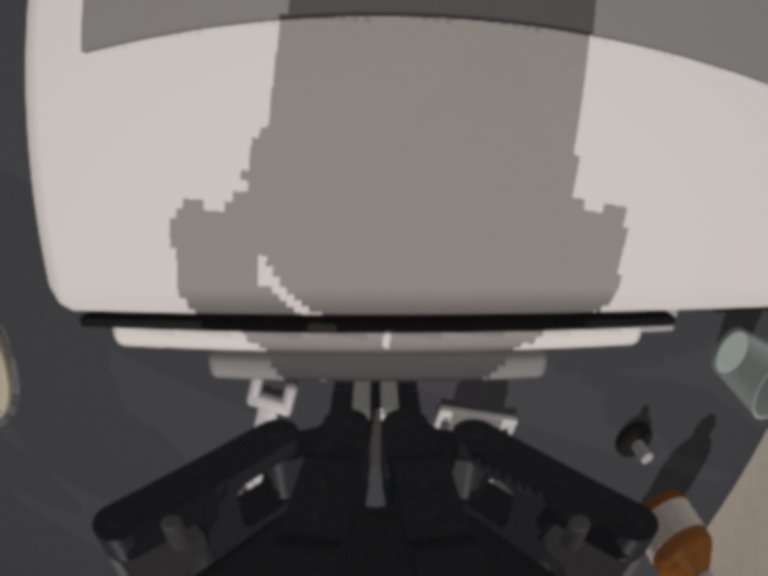

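Run:
```python
from h import *
p,R=plan([.472,.06,.17],Rt(95.8),2,0)
R1=Rt(83.4,30);print(R1.apply([0,0,1]))
ex=R1.apply([1,0,0]);exj=np.array([np.cos(np.radians(83.4)),np.sin(np.radians(83.4)),0])
g=np.array([.5335,-.277,.036])-.002*exj;tcp=g+.019*R1.apply([0,0,1]);print("tcp",tcp)
pre=tcp-.13*R1.apply([0,0,1]);print(pre)
mid=np.array([.46,-.12,.26])
p,R=plan(mid,Rt(89.5,12),4,.5,p,R)
p,R=plan(pre,R1,6,.7,p,R)
```

```text
-0, 0.4, 0.1, -38.2, -2.2, -6.4, 0, -0, 0.4, 0.1, -38.1, -2.1, -6.7, 0
[ 0.05746858  0.49668638 -0.8660254 ]
tcp [ 0.53436203 -0.2695497   0.01954552]
[ 0.52689111 -0.33411893  0.13212882]
-0.2, 3, 1.5, -44.5, -7.5, -22.4, 0.5, -0.2, 3, 1.5, -43.4, -6.2, -24.8, 0.5, -0.2, 3, 1.5, -42.3, -5.1, -27.1, 0.5, -0.2, 3, 1.5, -40.9, -3.8, -29.2, 0.5
-0.4, 3, 1, -39.3, 11.3, 13.5, 0.7, -0.4, 3, 1, -39.7, 11.9, 11.5, 0.7, -0.4, 3, 1, -40, 12.5, 9.5, 0.7, -0.4, 3, 1, -40.3, 13.2, 7.5, 0.7, -0.4, 3, 1, -40.4, 13.8, 5.5, 0.7, -0.4, 3, 1, -40.4, 14.5, 3.4, 0.7
```

drive_tool --targets '[0,0.4,0.1,-38.2,-2.2,-6.4,0,0,0.4,0.1,-38.1,-2.1,-6.7,0,-0.2,3,1.5,-44.5,-7.5,-22.4,0.5,-0.2,3,1.5,-43.4,-6.2,-24.8,0.5,-0.2,3,1.5,-42.3,-5.1,-27.1,0.5,-0.2,3,1.5,-40.9,-3.8,-29.2,0.5,-0.4,3,1,-39.3,11.3,13.5,0.7,-0.4,3,1,-39.7,11.9,11.5,0.7,-0.4,3,1,-40,12.5,9.5,0.7,-0.4,3,1,-40.3,13.2,7.5,0.7,-0.4,3,1,-40.4,13.8,5.5,0.7,-0.4,3,1,-40.4,14.5,3.4,0.7]'

```text
clock: 5.9
position: [0.526, -0.3279, 0.1243]
ee_rot: [-0.176, 0.722, 0.639, 0.201]
contact_force: [0.3, 0.1, 0.6]
width: 0.0599
```

Run:
```python
from h import *
import cv2
st()
s=get_state();print(s["qpos"],s["position"].tolist(),s["ee_rot"].tolist())
cv2.imwrite("pics/wrist6.png",cv2.resize(get_image("wrist")[:,:,::-1],None,fx=1.5,fy=1.5))
cv2.imwrite("pics/side6.png",cv2.resize(get_image("side")[90:280,60:330,::-1],None,fx=2.9,fy=2.9))
```

```text
t5.90 p [ 0.526  -0.3279  0.1243] yaw 83.1 zdir [ 0.066  0.511 -0.857] F [0.3 0.1 0.6] w 0.0599
[-0.89406805  0.5936905   1.38371172  0.38028068  1.55955338 -0.85336878] [0.5259715308216839, -0.327944798747707, 0.12426255373815981] [-0.17579724218742288, 0.721701411798296, 0.6385687868226398, 0.20117730076602763]
```

View pics/wrist6.png

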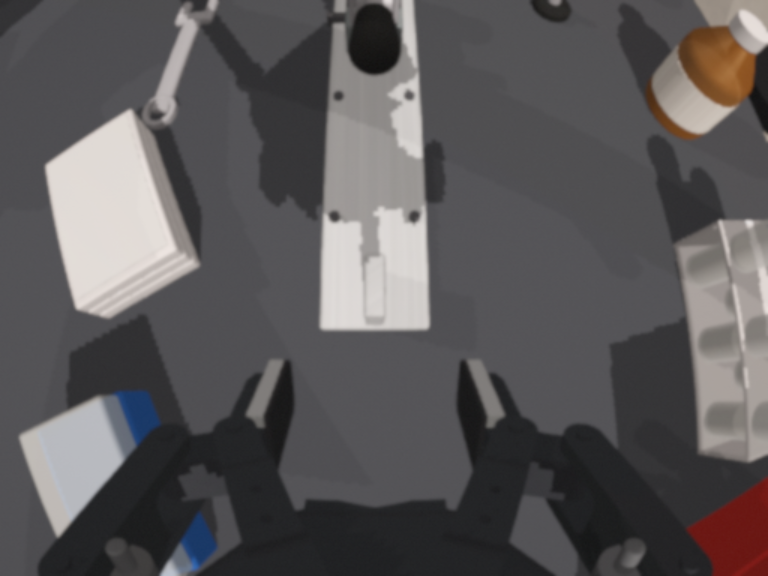

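View pics/side6.png

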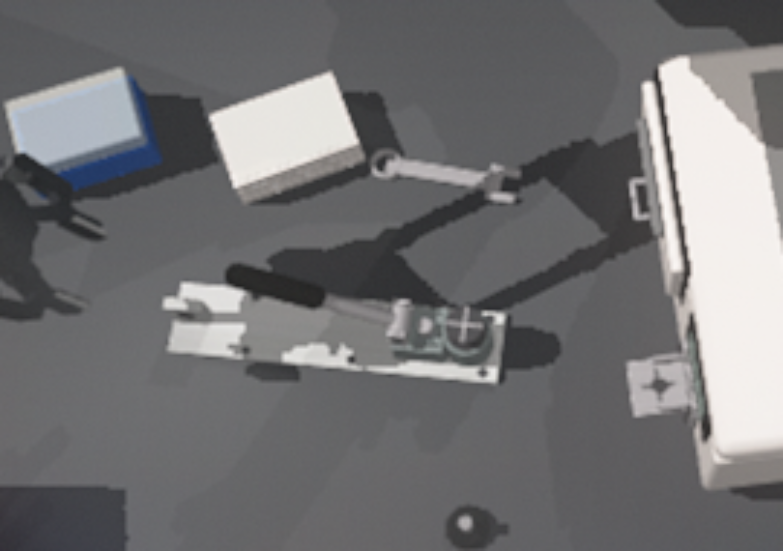

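Run:
```python
from h import *
p,R,s=cur();q=s["ee_rot"]
for u,v in[(374,257),(374,319)]:print(wz(u/1.5,v/1.5,.05,p,q))
for u,v in[(320,329),(430,329),(334,215),(414,215)]:print(wz(u/1.5,v/1.5,.008,p,q))
R1=Rt(83.2,30)
g=(wz(374/1.5,257/1.5,.05,p,q)+wz(374/1.5,319/1.5,.05,p,q))/2;g[2]=.036
tcp=g+.019*R1.apply([0,0,1]);print(tcp)
pp,RR=plan(tcp-.05*R1.apply([0,0,1]),R1,3,.7);plan(tcp,R1,4,.7,pp,RR)
```

```text
[ 0.5329989  -0.26730928  0.05      ]
[ 0.52872076 -0.30131464  0.05      ]
[ 0.49476481 -0.29791264  0.008     ]
[ 0.56348605 -0.30659146  0.008     ]
[ 0.51151808 -0.22336455  0.008     ]
[ 0.56445912 -0.23007155  0.008     ]
[ 0.53198467 -0.27487878  0.01954552]
0.1, -0.3, -0.1, -0.8, 0.1, 21.7, 0.7, 0.1, -0.3, -0.1, -0.6, 0.1, 21.6, 0.7, 0.1, -0.3, -0.1, -0.6, 0.1, 21.7, 0.7
-0, -0, -0, -0, 0, 12.5, 0.7, -0, -0, -0, -0, 0.1, 12.5, 0.7, -0, -0, -0, -0, 0, 12.5, 0.7, -0, -0, -0, -0, 0.1, 12.5, 0.7
```

drive_tool --targets '[0.1,-0.3,-0.1,0,0.1,21.7,0.7,0.1,-0.3,-0.1,0,0.1,21.6,0.7,0.1,-0.3,-0.1,0.5,0.1,21.7,0.7,0,0,0,0.5,0,12.5,0.7,0,0,0,0.5,0.1,12.5,0.7,0,0,0,0,0,12.5,0.7,0,0,0,0,0.1,12,0.7,0,0,0,0,0,0,0.7]'

```text
clock: 7.0
position: [0.5315, -0.2678, 0.0261]
ee_rot: [-0.173, 0.721, 0.643, 0.193]
contact_force: [-0.2, 1.2, -0.4]
width: 0.0596
```

Run:
```python
from h import *
import cv2
st()
cv2.imwrite("pics/wrist7.png",cv2.resize(get_image("wrist")[:,:,::-1],None,fx=1.5,fy=1.5))
```

```text
t7.00 p [ 0.5315 -0.2678  0.0261] yaw 83.4 zdir [ 0.055  0.497 -0.866] F [-0.2  1.2 -0.4] w 0.0596
```

View pics/wrist7.png

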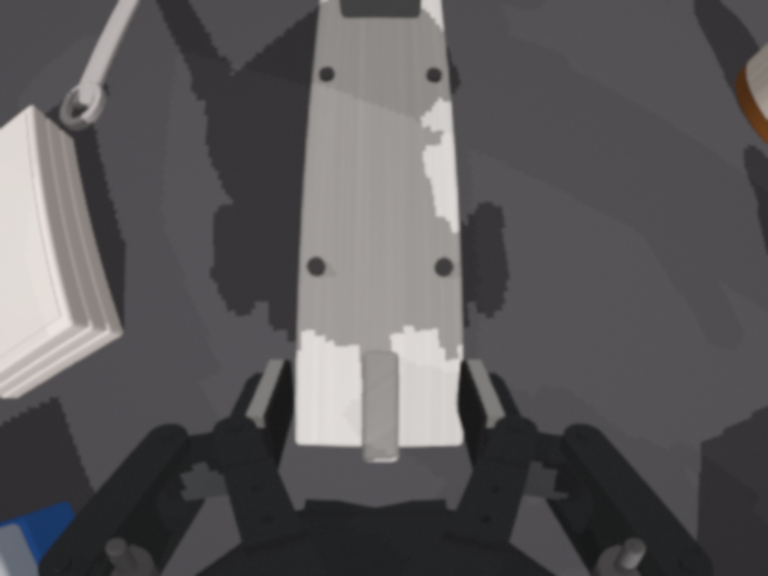

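drive_tool --targets '[0,0,0,-6,0.5,2.3,0.7,0,0,0,0,0,0,0.1,0,0,0,0,0,0,0,0,0,0,0,0,0,0,0,0,0,0,0,0,0,0,0,0,0,0,0,0]' --grip_force 100

```text
clock: 7.8
position: [0.5323, -0.273, 0.0223]
ee_rot: [-0.172, 0.721, 0.643, 0.193]
contact_force: [0.0, -0.2, 2.9]
width: 0.0105
```

Run:
```python
from h import *
import cv2
st()
s=get_state()
print(s["position"].tolist(),s["ee_rot"].tolist())
cv2.imwrite("pics/wrist8.png",cv2.resize(get_image("wrist")[:,:,::-1],None,fx=1.5,fy=1.5))
cv2.imwrite("pics/side8.png",cv2.resize(get_image("side")[90:280,60:330,::-1],None,fx=2.9,fy=2.9,interpolation=cv2.INTER_CUBIC))
cv2.imwrite("pics/scene8.png",cv2.resize(get_image("scene")[130:290,210:400,::-1],None,fx=3.7,fy=3.7,interpolation=cv2.INTER_CUBIC))
```

```text
t7.80 p [ 0.5323 -0.273   0.0223] yaw 83.4 zdir [ 0.057  0.495 -0.867] F [ 0.  -0.2  2.9] w 0.0105
[0.5323117456732512, -0.2730160280125603, 0.022262523151946274] [-0.17158372928582, 0.7212516941816715, 0.6428080630231835, 0.19275064616447338]
```

View pics/wrist8.png

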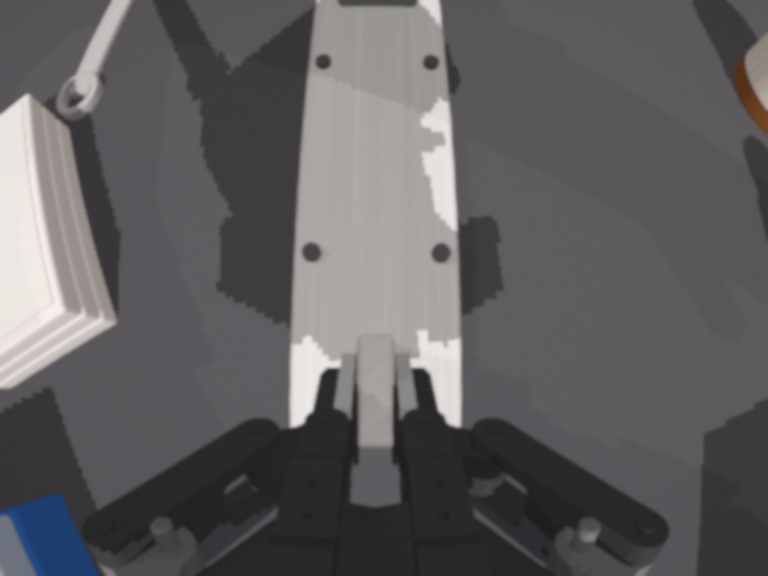

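View pics/side8.png

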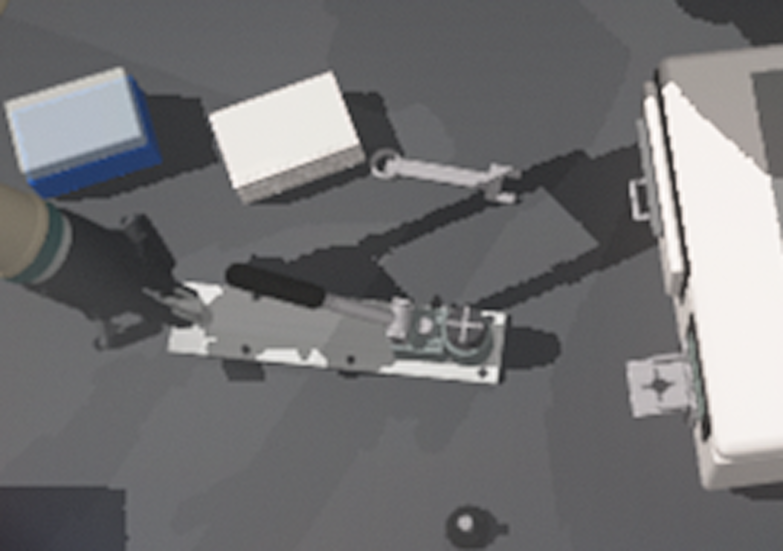

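View pics/scene8.png

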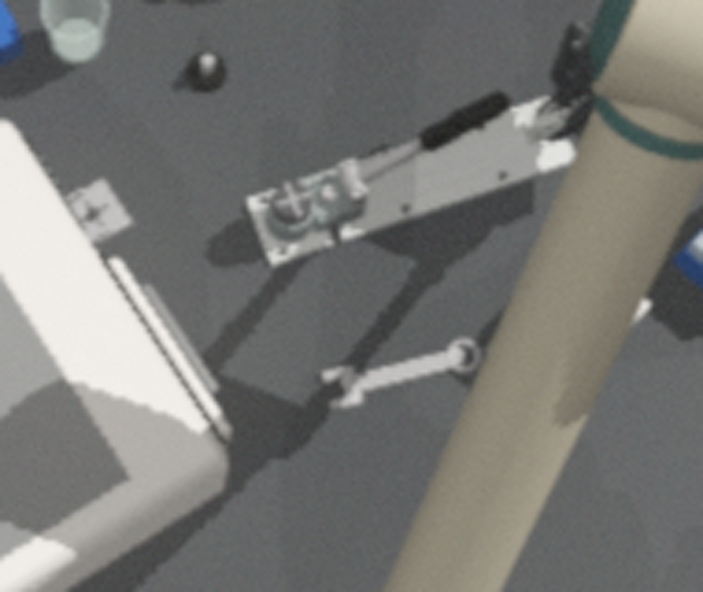

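Run:
```python
from h import *
p,R,s=cur()
plan(p+[.046,.120,0],R,10,0)
```

```text
0, 0, 0, 10.8, 3.2, 6.2, 0, 0, 0, 0, 10.8, 3.2, 6.2, 0, 0, 0, 0, 10.8, 3.2, 6.2, 0, 0, 0, 0, 10.8, 3.2, 6.2, 0, 0, 0, 0, 10.7, 3.2, 6.2, 0, 0, 0, 0, 10.8, 3.2, 6.2, 0, 0, 0, 0, 10.8, 3.2, 6.3, 0, 0, 0, 0, 10.8, 3.2, 6.2, 0, 0, 0, 0, 10.8, 3.2, 6.2, 0, 0, 0, 0, 10.8, 3.2, 6.2, 0
```

drive_tool --targets '[0,0,0,10.8,3.2,6.2,0,0,0,0,10.8,3.2,6.2,0,0,0,0,10.8,3.2,6.2,0,0,0,0,10.8,3.2,6.2,0,0,0,0,10.8,3.2,6.2,0,0,0,0,10.8,3.2,6.2,0,0,0,0,10.8,3.2,6.2,0,0,0,0,10.8,3.2,6.2,0,0,0,0,10.8,3.2,6.2,0,0,0,0,10.8,3.2,6.2,0,0,0,0,0,0,0,0]'

```text
clock: 9.32
position: [0.578, -0.153, 0.0222]
ee_rot: [-0.171, 0.721, 0.644, 0.192]
contact_force: [0.2, -3.3, 3.0]
width: 0.0103
```

```bash
cat > look.py <<'E'
import sys
from h import *
import cv2
k=sys.argv[1];st()
cv2.imwrite(f"pics/side{k}.png",cv2.resize(get_image("side")[120:260,150:330,::-1],None,fx=4,fy=4,interpolation=cv2.INTER_CUBIC))
cv2.imwrite(f"pics/scene{k}.png",cv2.resize(get_image("scene")[140:260,210:370,::-1],None,fx=4,fy=4,interpolation=cv2.INTER_CUBIC))
E
cat >> h.py <<'E'
def S(u,v):return ("side",150+(u+.5)/4-.5,120+(v+.5)/4-.5)
def V(u,v):return ("scene",210+(u+.5)/4-.5,140+(v+.5)/4-.5)
E
python3 look.py 9
```

```text
t9.32 p [ 0.578  -0.153   0.0222] yaw 83.6 zdir [ 0.056  0.494 -0.867] F [ 0.2 -3.3  3. ] w 0.0103
```

View pics/side9.png

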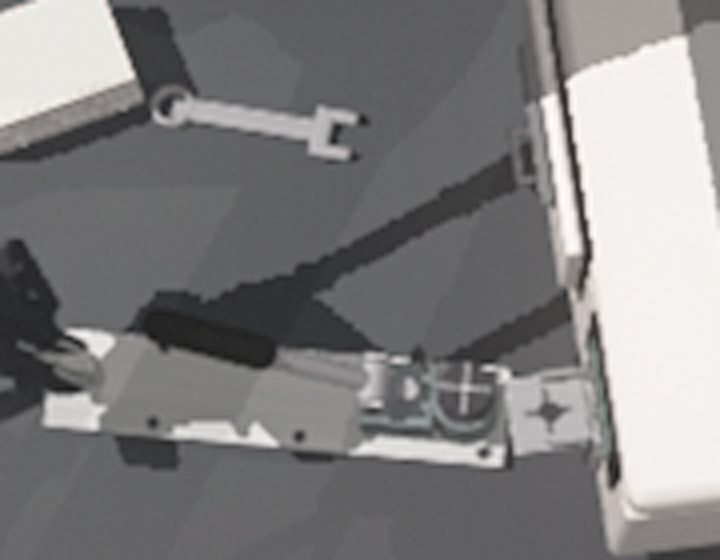

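View pics/scene9.png

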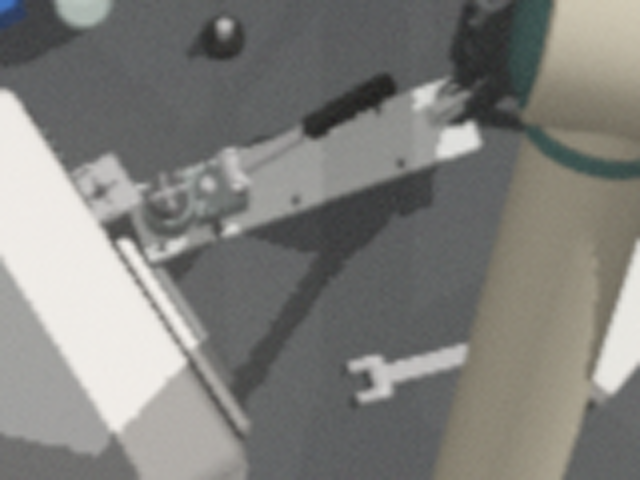

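Run:
```python
from h import *
for z in(.07,):
  a=onz(*S(466,390),z);b=onz(*S(550,411),.086);c=onz(*V(168,195),z);d=onz(*V(102,190),.086)
  print(a,b,b-a,c,d,d-c)
# what does base edge look like: yaw
e=[onz(*S(60,427),.008),onz(*S(505,466),.008)];v=e[1]-e[0];print(np.degrees(np.arctan2(v[1],v[0])),e)
print(tri(S(466,390),V(168,195)),tri(S(550,411),V(102,190)))
```

```text
[0.60765984 0.10742185 0.07      ] [0.62708324 0.16045447 0.086     ] [0.01942341 0.05303262 0.016     ] [0.60510772 0.10555974 0.07      ] [0.62912989 0.15571715 0.086     ] [0.02402217 0.0501574  0.016     ]
83.76213134507549 [array([ 0.61097022, -0.1676383 ,  0.008     ]), array([0.64388372, 0.13348181, 0.008     ])]
[0.60638127 0.10623657 0.06676195] [0.62794242 0.15817545 0.09142842]
```

Run:
```python
from h import *
p,R,s=cur()
plan(p+[.0215,.0516,0],R,5,0)
```

```text
0, 0, 0, 9.3, 3.1, 5.4, 0, 0, 0, 0, 9.3, 3.1, 5.3, 0, 0, 0, 0, 9.3, 3.1, 5.4, 0, 0, 0, 0, 9.3, 3.1, 5.3, 0, 0, 0, 0, 9.4, 3.1, 5.4, 0
```

drive_tool --targets '[0,0,0,9.3,3.1,5.4,0,0,0,0,9.3,3.1,5.3,0,0,0,0,9.3,3.1,5.4,0,0,0,0,9.3,3.1,5.3,0,0,0,0,9.4,3.1,5.4,0,0,0,0,0,0,0,0]'

```text
clock: 10.18
position: [0.5995, -0.1016, 0.0223]
ee_rot: [-0.172, 0.721, 0.643, 0.192]
contact_force: [-0.3, -4.2, 4.6]
width: 0.0102
```

```bash
python3 look.py 10
python3 - <<'E'
from h import *
import cv2
s=get_state();print(s["position"].tolist(),s["ee_rot"].tolist())
cv2.imwrite("pics/wrist10.png",cv2.resize(get_image("wrist")[:,:,::-1],None,fx=1.5,fy=1.5))
E
```

```text
t10.18 p [ 0.5995 -0.1016  0.0223] yaw 83.5 zdir [ 0.056  0.495 -0.867] F [-0.3 -4.2  4.6] w 0.0102
[0.5994867243072097, -0.10156556934907357, 0.02225257440074354] [-0.17173240139904827, 0.7209054796436264, 0.6432499421924353, 0.1924390386562404]
```

View pics/side10.png

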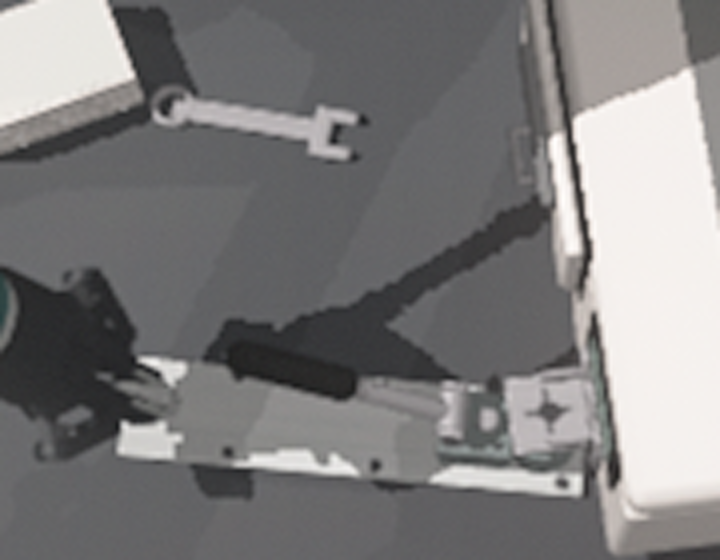

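View pics/scene10.png

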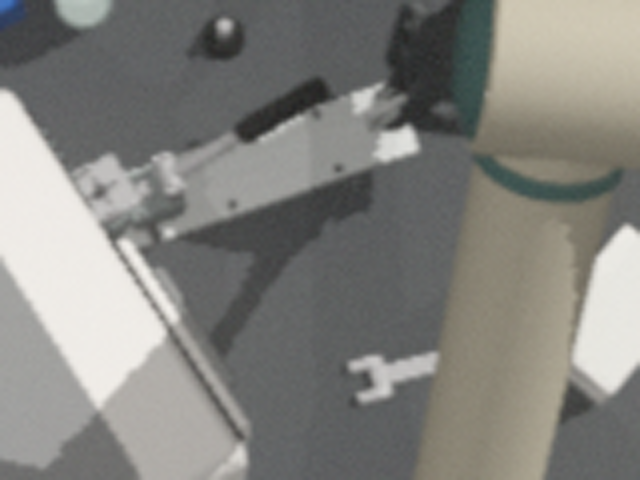

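View pics/wrist10.png

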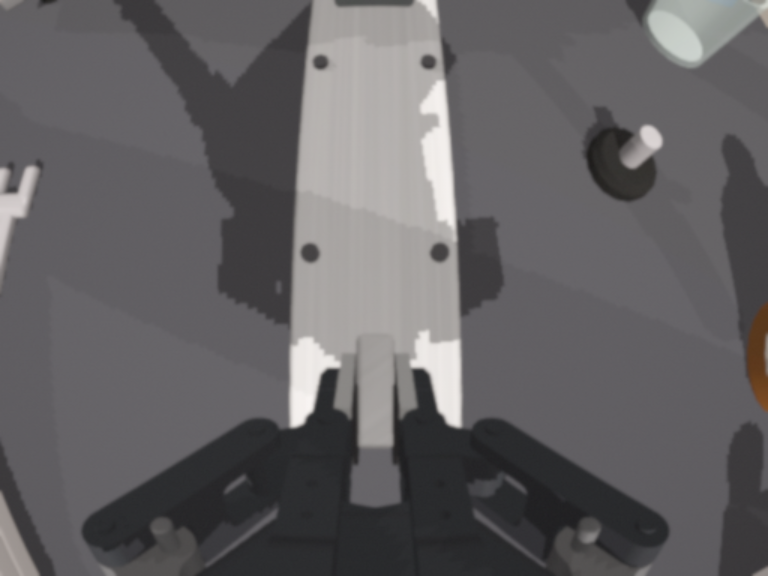

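Run:
```python
from h import *
print("hole shift",onz(*S(563,483),.008)-onz(*S(485,453),.008))
print("hole2",onz(*S(228,453),.008)-onz(*S(153,423),.008), onz(*S(376,466),.008)-onz(*S(299,436),.008))
print("scene holes",onz(*V(232,204),.008)-onz(*V(296,199),.008),onz(*V(338,167),.008)-onz(*V(401,161),.008))
a,b=onz(*S(118,456),.008),onz(*S(584,498),.008);v=(b-a)[:2];L=np.linalg.norm(v);e=v/L;n=np.array([-e[1],e[0]])
print(L,np.degrees(np.arctan2(*e[::-1])),"saddle side",b[:2]-.03*e+.035*n)
s=get_state();p=s["position"]
```

```text
hole shift [0.02169939 0.05191149 0.        ]
hole2 [0.02189424 0.05129358 0.        ] [0.02181844 0.05202497 0.        ]
scene holes [2.11145600e-02 5.26991940e-02 2.22044605e-16] [0.02001812 0.05272527 0.        ]
0.31532050705324366 83.63786421171089 saddle side [0.62875612 0.15988548]
```

Run:
```python
from h import *
p,R,s=cur()
print("0,0,0,0,0,0,0.6 x3 then")
z=R.apply([0,0,1])
p,R=plan(p-.11*z,R,3,.6,p,R)
p,R=plan([.60,-.14,.23],Rt(83.6,18),3,.6,p,R)
p,R=plan([.6103,-.0046,.20],Rt(83.6,0),4,.6,p,R)
```

```text
0,0,0,0,0,0,0.6 x3 then
0, 0, 0, 0, -0, -36.7, 0.6, 0, 0, 0, 0, 0, -36.6, 0.6, 0, 0, 0, 0, 0, -36.7, 0.6
0, -4, -0, 23.5, 1.6, -29.7, 0.6, 0, -4, -0, 21.4, 1.7, -31.3, 0.6, 0, -4, -0, 19.1, 1.6, -32.6, 0.6
0, -4.5, -0, 30, -1.3, 17.6, 0.6, 0, -4.5, -0, 31.2, -1.3, 15.1, 0.6, 0, -4.5, -0, 32.4, -1.3, 12.6, 0.6, 0, -4.5, -0, 33.3, -1.3, 10.1, 0.6
```

drive_tool --targets '[0,0,0,0,0,0,0.5,0,0,0,0,0,0,0.6,0,0,0,0,0,-36.7,0.6,0,0,0,0,0,-36.6,0.6,0,0,0,0,0,-36.7,0.6,0,-4,0,23.5,1.6,-29.7,0.6,0,-4,0,21.4,1.7,-31.3,0.6,0,-4,0,19.1,1.6,-32.6,0.6,0,-4.5,0,30,-1.3,17.6,0.6,0,-4.5,0,31.2,-1.3,15.1,0.6,0,-4.5,0,32.4,-1.3,12.6,0.6,0,-4.5,0,33.3,-1.3,10.1,0.6]'

```text
clock: 11.82
position: [0.6099, -0.0024, 0.1994]
ee_rot: [0.0, 0.746, 0.665, -0.001]
contact_force: [0.1, -0.0, 1.0]
width: 0.0513
```

```bash
python3 look.py 11
python3 - <<'E'
from h import *
import cv2
s=get_state();print(s["position"].tolist(),s["ee_rot"].tolist())
cv2.imwrite("pics/wrist11.png",cv2.resize(get_image("wrist")[:,:,::-1],None,fx=1.5,fy=1.5))
E
```

```text
t11.82 p [ 0.6099 -0.0024  0.1994] yaw 83.4 zdir [-0.001 -0.002 -1.   ] F [ 0.1 -0.   1. ] w 0.0513
[0.6091972817453742, 0.0021997985199251487, 0.19859295490648018] [-0.0020120759705307897, 0.7442056905203318, 0.6679471080758336, -0.0007089150694990562]
```

View pics/side11.png

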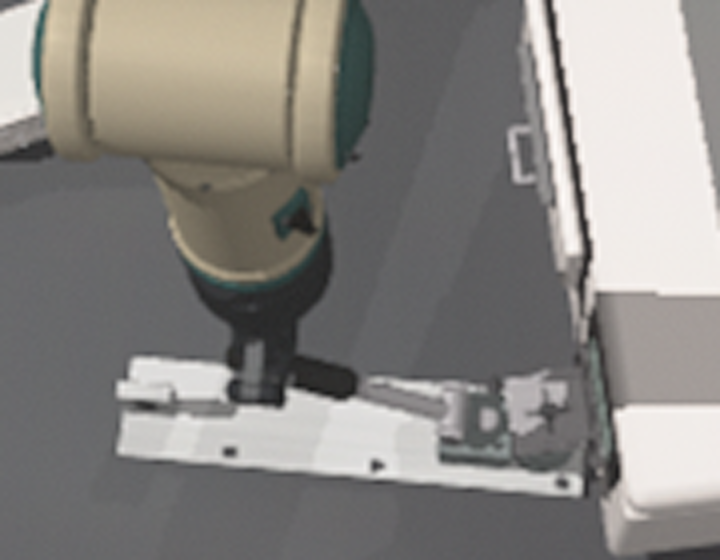

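View pics/wrist11.png

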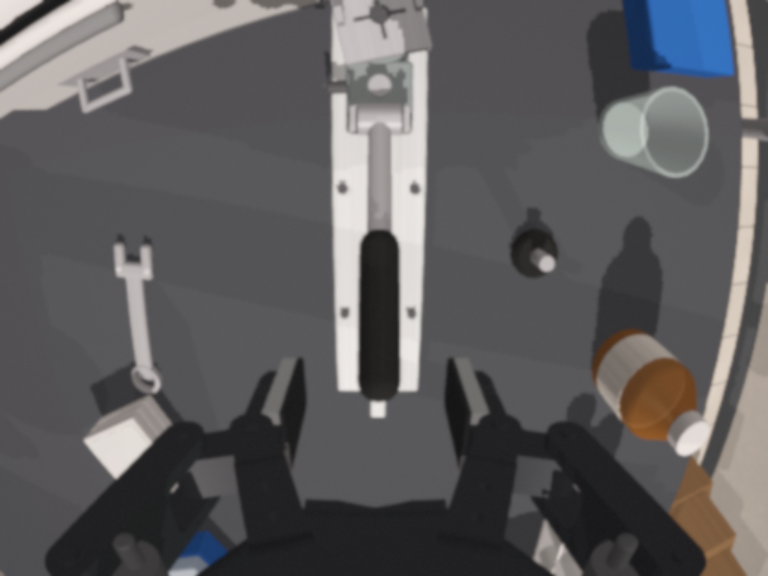

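View pics/scene11.png

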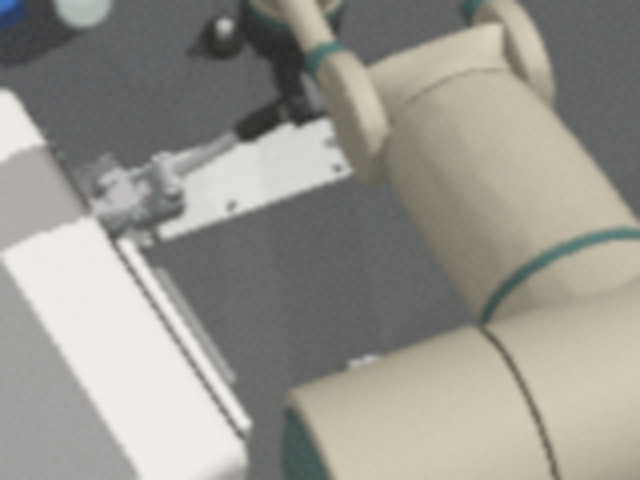

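drive_tool --targets '[0,0,0,-4,-0.4,20,0.6,0,0,0,-3,0,22,0.6,0,0,0,0,0,22,0.6,0,0,0,0,0,21,0.6,0,0,0,0,0,0,0.6]'

```text
clock: 12.6
position: [0.6075, -0.012, 0.1131]
ee_rot: [-0.002, 0.747, 0.665, -0.002]
contact_force: [-1.1, -0.3, 0.7]
width: 0.051
```

Run:
```python
from h import *
import cv2
st()
cv2.imwrite("pics/wrist12.png",cv2.resize(get_image("wrist")[:,:,::-1],None,fx=1.5,fy=1.5))
```

```text
t12.60 p [ 0.6075 -0.012   0.1131] yaw 83.4 zdir [-0.005 -0.    -1.   ] F [-1.1 -0.3  0.7] w 0.0510
```

View pics/wrist12.png

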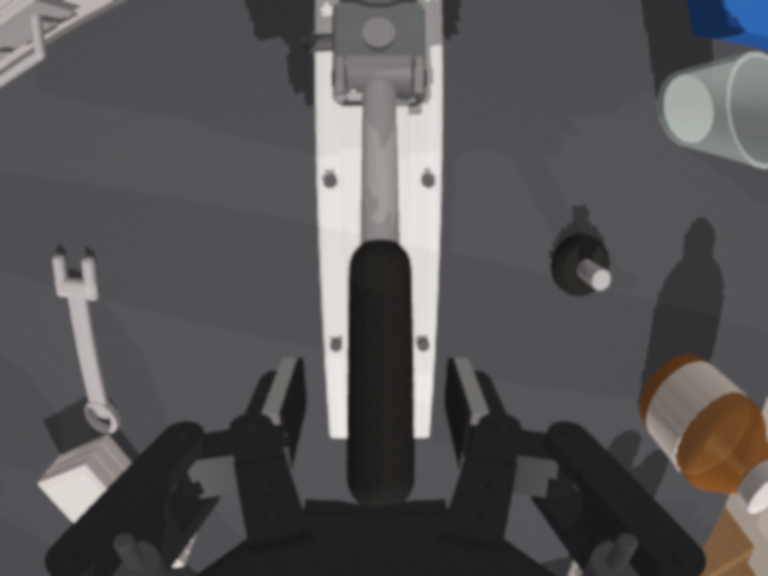

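drive_tool --targets '[0,0,0,6.5,0.8,0,0.6,0,0,0,0,0,0,0.2,0,0,0,0,0,0,0,0,0,0,0,0,0,0,0,0,0,0,0,0,0]' --grip_force 60

```text
clock: 13.28
position: [0.6103, -0.0049, 0.1153]
ee_rot: [0.0, 0.746, 0.666, -0.001]
contact_force: [-3.0, -1.5, 2.3]
width: 0.02
```

```bash
python3 look.py 13
python3 - <<'E'
from h import *
import cv2
cv2.imwrite("pics/wrist13.png",cv2.resize(get_image("wrist")[:,:,::-1],None,fx=1.5,fy=1.5))
E
```

```text
t13.28 p [ 0.6103 -0.0049  0.1153] yaw 83.5 zdir [-0.001 -0.001 -1.   ] F [-3.  -1.5  2.3] w 0.0200
```

View pics/wrist13.png

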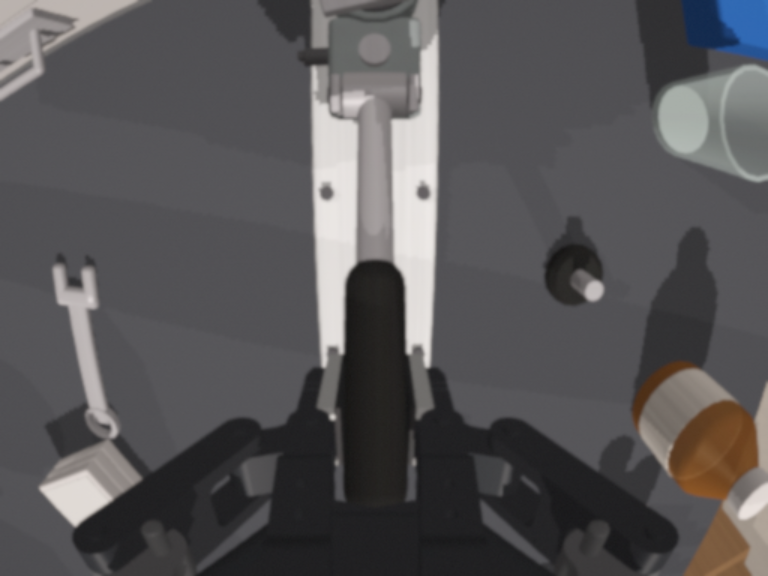

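View pics/side13.png

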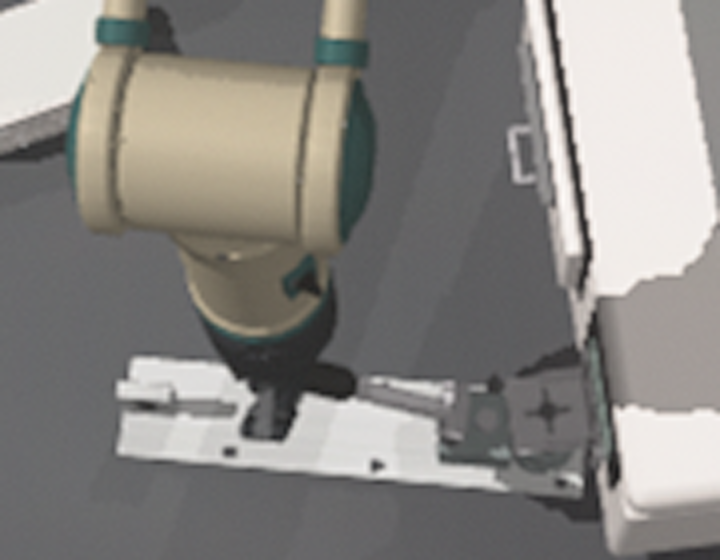

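drive_tool --targets '[0,0,0,-6,0,9.8,0,0,0,0,-5,0,10.3,0,0,0,0,-4.1,0,10.7,0,0,0,0,-3.1,0,11,0,0,0,0,-2.1,0,11.2,0,0,0,0,-1,0,11.4,0,0,0,0,0,0,0,0]'

```text
clock: 14.3
position: [0.6078, -0.0271, 0.0521]
ee_rot: [0.001, 0.746, 0.665, -0.001]
contact_force: [-7.1, -3.8, 14.2]
width: 0.0201
```

```bash
python3 look.py 14;  python3 - <<'E'
from h import *
import cv2
cv2.imwrite("pics/wrist14.png",cv2.resize(get_image("wrist")[:,:,::-1],None,fx=1.5,fy=1.5))
E
```

```text
t14.30 p [ 0.6078 -0.0271  0.0521] yaw 83.4 zdir [-0.001 -0.002 -1.   ] F [-7.1 -3.8 14.2] w 0.0201
```

View pics/wrist14.png

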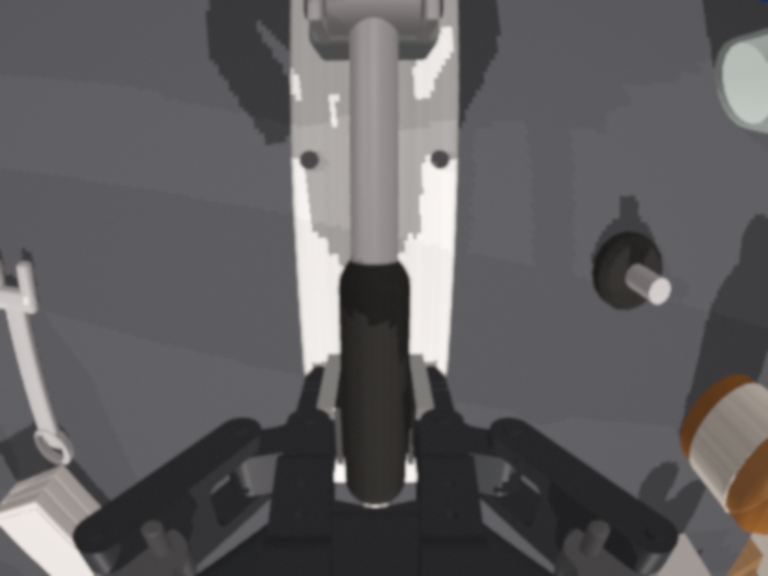

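View pics/side14.png

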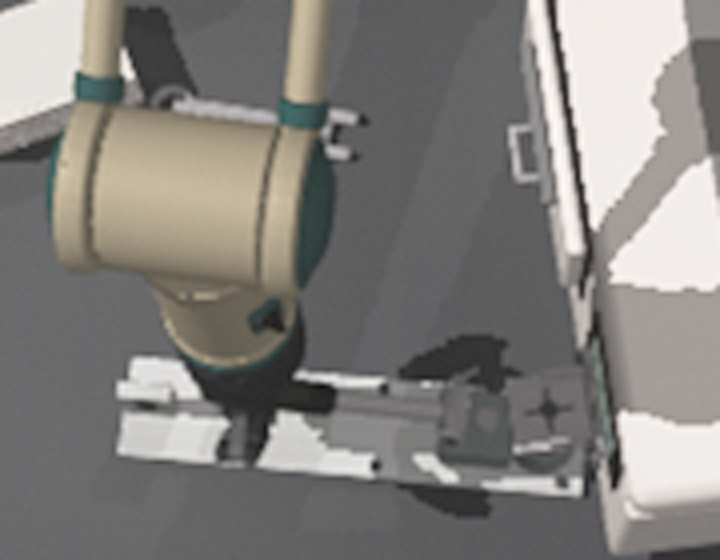

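drive_tool --targets '[0,0,0,0,-1,2,0,0,0,0,0,-0.5,2,0,0,0,0,0,0,0,0]'

```text
clock: 14.82
position: [0.6078, -0.0272, 0.0492]
ee_rot: [0.002, 0.746, 0.666, -0.0]
contact_force: [-5.2, -4.9, 16.0]
width: 0.0201
```

```bash
python3 look.py 15
```

```text
t14.82 p [ 0.6078 -0.0272  0.0492] yaw 83.5 zdir [ 0.002 -0.003 -1.   ] F [-5.2 -4.9 16. ] w 0.0201
```

drive_tool --targets '[0,0,0,0,-0.5,2,0,0,0,0,0,0,2,0,0,0,0,0,0,0,0]'

```text
clock: 15.3
position: [0.6078, -0.0272, 0.0459]
ee_rot: [0.002, 0.746, 0.666, 0.0]
contact_force: [-5.2, -4.5, 19.6]
width: 0.0202
```

```bash
python3 look.py 16
```

```text
t15.30 p [ 0.6078 -0.0272  0.0459] yaw 83.5 zdir [ 0.004 -0.003 -1.   ] F [-5.2 -4.5 19.6] w 0.0202
```

View pics/side16.png

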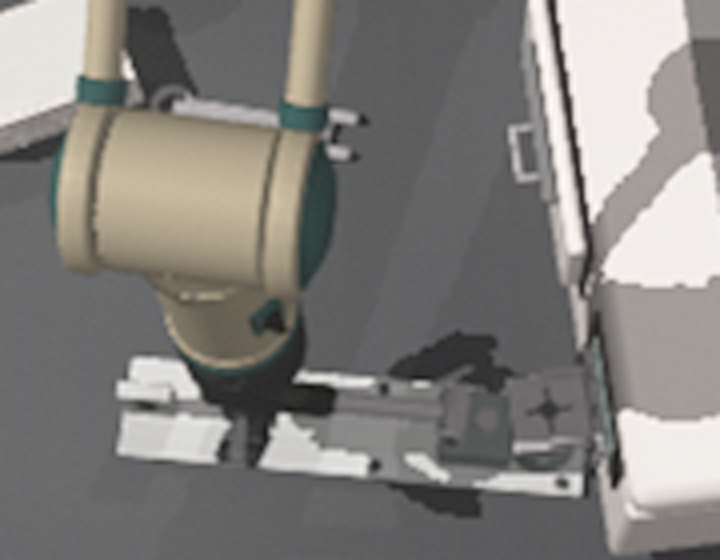

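drive_tool --targets '[0,0,0,0,0,2,0,0,0,0,0,0,2,0,0,0,0,0,0,0,0]'

```text
clock: 15.78
position: [0.6079, -0.0272, 0.0441]
ee_rot: [0.003, 0.746, 0.666, 0.001]
contact_force: [-8.2, -3.4, 31.2]
width: 0.0201
```

Run:
```python
from h import *
import cv2
st()
cv2.imwrite("pics/wrist17.png",cv2.resize(get_image("wrist")[:,:,::-1],None,fx=1.5,fy=1.5))
```

```text
t15.78 p [ 0.6079 -0.0272  0.0441] yaw 83.5 zdir [ 0.005 -0.004 -1.   ] F [-8.2 -3.4 31.2] w 0.0201
```

View pics/wrist17.png

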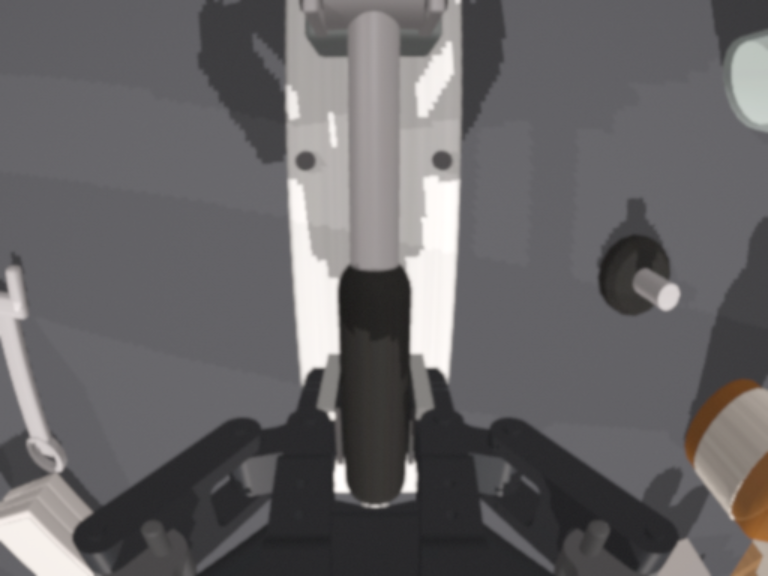

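drive_tool --targets '[0,0,0,1,-0.5,-13.5,0,0,0,0,2.1,-0.5,-13.3,0,0,0,0,3.1,0,-13,0,0,0,0,4.1,0,-12.7,0,0,0,0,5,0,-12.2,0,0,0,0,6,0,-11.7,0]'

```text
clock: 16.58
position: [0.6089, -0.002, 0.1139]
ee_rot: [-0.001, 0.747, 0.665, 0.001]
contact_force: [4.1, 0.6, -21.2]
width: 0.0206
```

```bash
python3 look.py 18
```

```text
t16.57 p [ 0.6089 -0.002   0.1139] yaw 83.4 zdir [ 0.001  0.003 -1.   ] F [  4.1   0.6 -21.2] w 0.0206
```

View pics/side18.png

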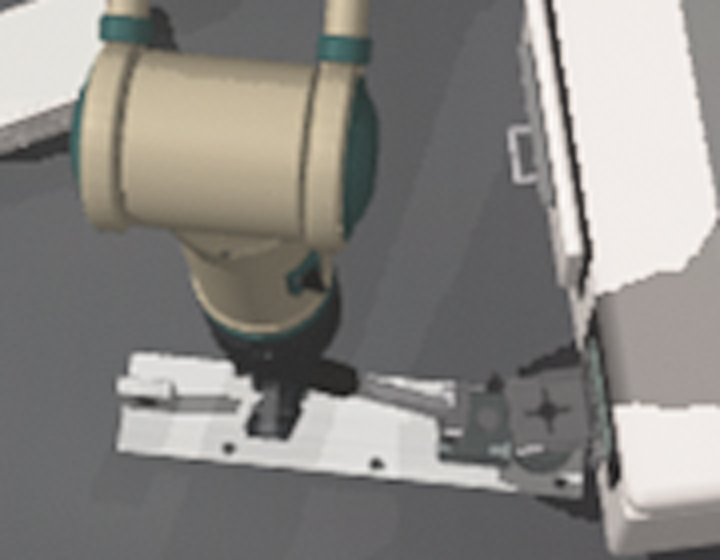

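drive_tool --targets '[0,0,0,-1,0,4,0,0,0,0,-6,0.5,12,0,0,0,0,-5,0,12,0,0,0,0,-4.1,0,12,0,0,0,0,-3.1,0,11.5,0,0,0,0,-2.1,0,11.5,0,0,0,0,-1,0,11.5,0,0,0,0,0,0,0,0]'

```text
clock: 17.68
position: [0.6055, -0.0261, 0.043]
ee_rot: [-0.0, 0.747, 0.665, 0.0]
contact_force: [-4.4, 1.2, 15.0]
width: 0.0204
```

```bash
python3 look.py 19
```

```text
t17.68 p [ 0.6055 -0.0261  0.043 ] yaw 83.4 zdir [ 0.     0.001 -1.   ] F [-4.4  1.2 15. ] w 0.0204
```

View pics/side19.png

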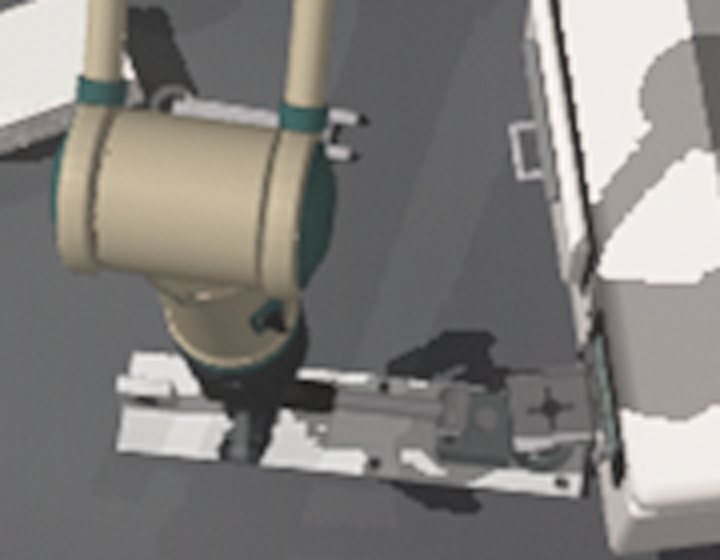

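drive_tool --targets '[0,0,0,0,-0.5,2,0,0,0,0,0,0,2,0,0,0,0,0,0,0,0]'

```text
clock: 18.15
position: [0.6055, -0.0261, 0.0412]
ee_rot: [0.0, 0.747, 0.665, 0.001]
contact_force: [-5.4, 2.0, 24.8]
width: 0.0203
```

Run:
```python
from h import *
import cv2
st()
cv2.imwrite("pics/wrist20.png",cv2.resize(get_image("wrist")[:,:,::-1],None,fx=1.5,fy=1.5))
```

```text
t18.15 p [ 0.6055 -0.0261  0.0412] yaw 83.4 zdir [ 0.002  0.    -1.   ] F [-5.4  2.  24.8] w 0.0203
```

View pics/wrist20.png

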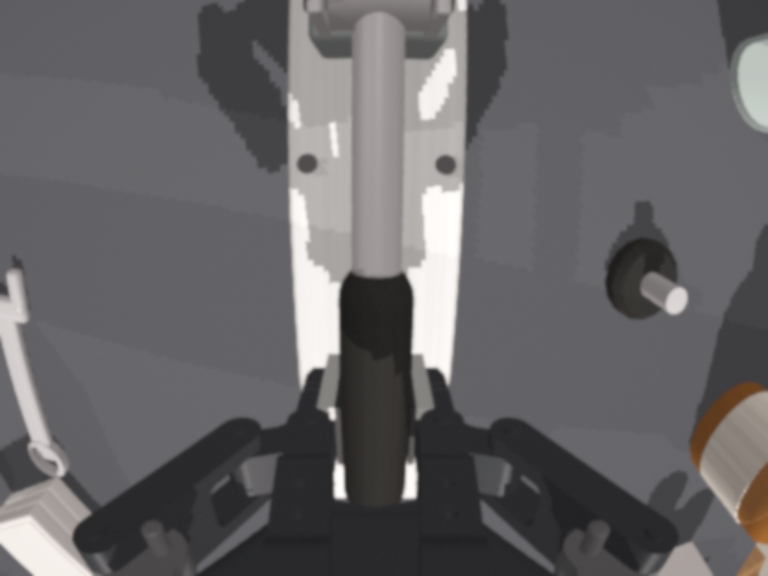

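drive_tool --targets '[0,0,0,1,0,-12.5,0,0,0,0,2.1,0,-12.4,0,0,0,0,3.1,0,-12.2,0,0,0,0,4.1,0,-12,0,0,0,0,5,0,-11.6,0,0,0,0,6,0,-11,0,0,0,0,0,0,0,0]' --grip_force 90

```text
clock: 19.08
position: [0.6081, -0.0041, 0.1087]
ee_rot: [0.0, 0.746, 0.666, 0.0]
contact_force: [2.3, 0.4, -2.2]
width: 0.02
```

drive_tool --targets '[0,0,0,-6,0,11.3,0,0,0,0,-5,0,11.7,0,0,0,0,-4.1,0,12,0,0,0,0,-3.1,0,12.2,0,0,0,0,-2.1,0,12.2,0,0,0,0,-1,0,12.3,0,0,0,0,0,0,0,0]'

```text
clock: 19.95
position: [0.6054, -0.0244, 0.0379]
ee_rot: [-0.001, 0.746, 0.666, 0.001]
contact_force: [0.4, 5.7, 9.3]
width: 0.02
```

```bash
python3 look.py 21
```

```text
t19.95 p [ 0.6054 -0.0244  0.0379] yaw 83.6 zdir [ 0.     0.003 -1.   ] F [0.4 5.7 9.3] w 0.0200
```

View pics/side21.png

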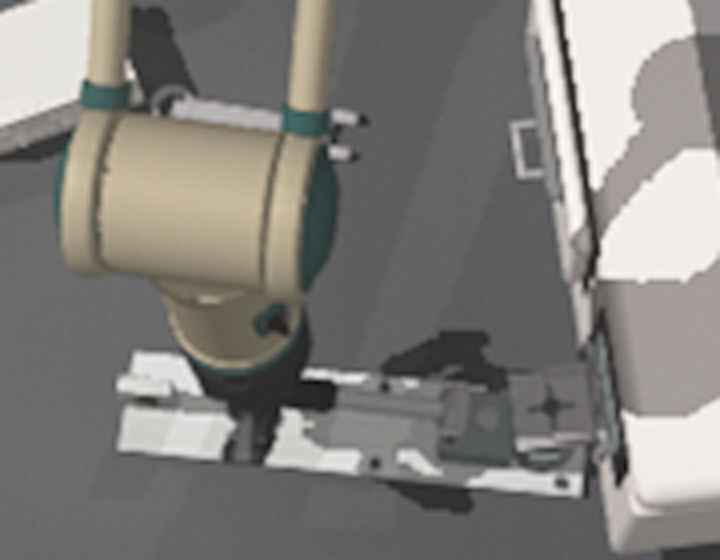

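Run:
```python
from h import *
import cv2
st()
cv2.imwrite("pics/wrist22.png",cv2.resize(get_image("wrist")[:,:,::-1],None,fx=1.5,fy=1.5))
# lift rise from side cross shift
a=S(549,411);b=S(552,406)
for z in (.086,.090,.095,.1):print(z,onz(*b,z))
print(onz(*a,.086))
# predicted cross px vs rise
O=onz(*a,.086);ex=np.array([-.101,.995,0])
for r in(0,.005,.01,.015):
    print(r,(proj("side",O+[0,0,r]+ex*0-ex*(-.0)*0)-[150,120]+.5)*4-.5)
```

```text
t20.05 p [ 0.6054 -0.0244  0.0381] yaw 83.6 zdir [ 0.     0.002 -1.   ] F [0.8 5.4 8.9] w 0.0197
0.086 [0.62380976 0.161852   0.086     ]
0.09 [0.62489409 0.16160263 0.09      ]
0.095 [0.6262495  0.16129091 0.095     ]
0.1 [0.62760492 0.16097919 0.1       ]
[0.62707095 0.1598165  0.086     ]
0 [549. 411.]
0.005 [549.39972516 408.9491374 ]
0.01 [549.80263285 406.88194624]
0.015 [550.20876123 404.79823074]
```

View pics/wrist22.png

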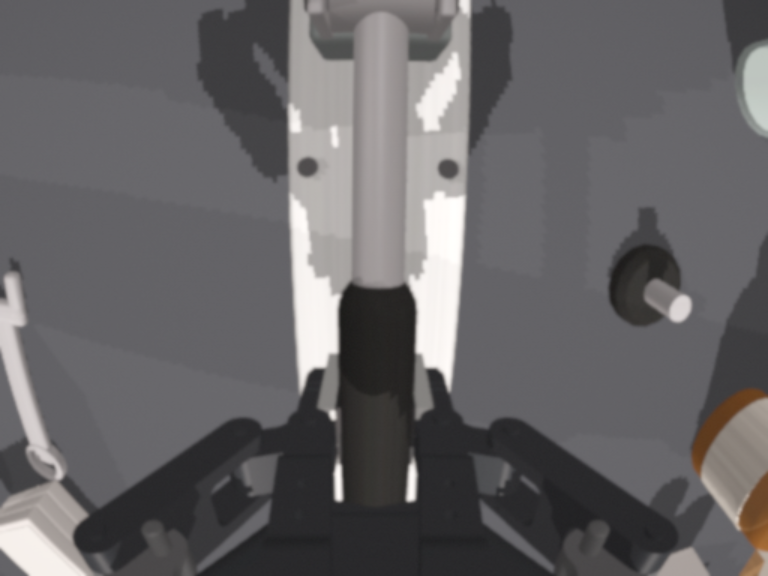

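drive_tool --targets '[0,0,0,1,0,-12.5,0,0,0,0,2.1,0,-12.4,0,0,0,0,3.1,0,-12.2,0,0,0,0,4.1,0,-12,0,0,0,0,5,0,-11.6,0,0,0,0,6,0,-11,0,0,0,0,0,0,0,0.3,0,0,0,0,0,0,0.6,0,0,0,0,0,-30,0.6,0,0,0,0,0,-40,0.6,0,0,0,5,0,-10,0,0,0,0,8,0,0,0]'

```text
clock: 21.6
position: [0.6092, 0.0081, 0.1885]
ee_rot: [0.0, 0.746, 0.665, -0.0]
contact_force: [0.2, 0.3, -1.0]
width: 0.0155
```

```bash
python3 look.py 23
python3 - <<'E'
from h import *
import cv2
st()
cv2.imwrite("pics/wrist23.png",cv2.resize(get_image("wrist")[:,:,::-1],None,fx=1.5,fy=1.5))
E
```

```text
t21.60 p [0.6092 0.0081 0.1885] yaw 83.4 zdir [ 0.    -0.001 -1.   ] F [ 0.2  0.3 -1. ] w 0.0155
t21.70 p [0.6082 0.0089 0.1867] yaw 83.5 zdir [-0.003  0.    -1.   ] F [-0.2  0.1 -0.4] w 0.0009
```

View pics/wrist23.png

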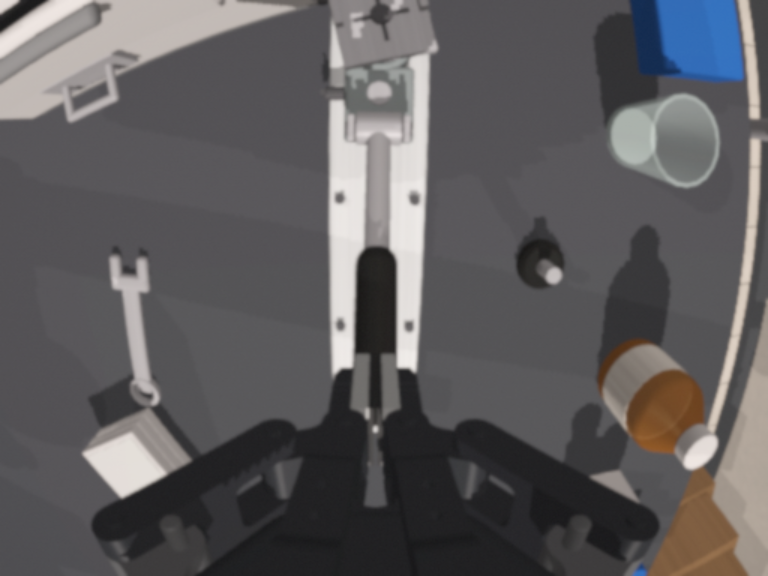

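View pics/side23.png

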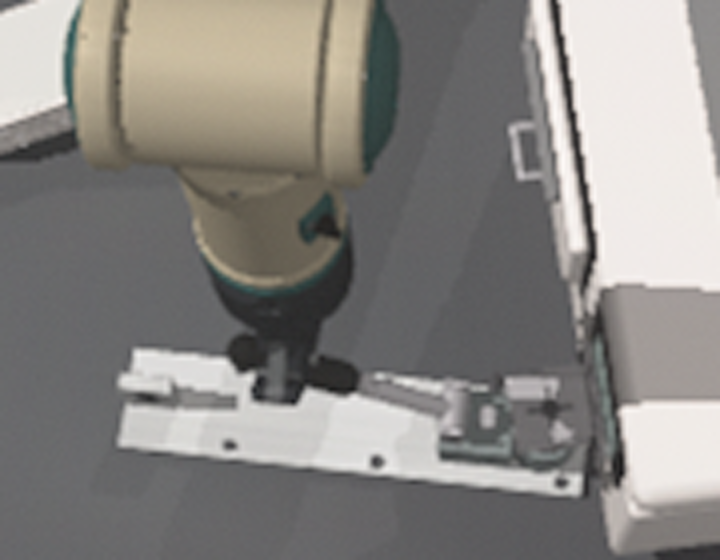

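drive_tool --targets '[0,0,0,2,0.3,20,0,0,0,0,0,0,20,0,0,0,0,0,0,3,0,0,0,0,-6.9,0,9.5,0,0,0,0,-6.1,0,10.1,0,0,0,0,-5.1,0,10.6,0,0,0,0,-4.1,0,11,0,0,0,0,-3.1,0,11.3,0,0,0,0,-2.1,0,11.6,0,0,0,0,0,0,2,0,0,0,0,0,0,0,0]'

```text
clock: 23.12
position: [0.606, -0.018, 0.0811]
ee_rot: [0.0, 0.746, 0.666, -0.001]
contact_force: [-4.6, 1.2, 11.7]
width: 0.0
```

```bash
python3 look.py 24
python3 - <<'E'
from h import *
import cv2
cv2.imwrite("pics/wrist24.png",cv2.resize(get_image("wrist")[:,:,::-1],None,fx=1.5,fy=1.5))
E
```

```text
t23.12 p [ 0.606  -0.018   0.0811] yaw 83.4 zdir [-0.001 -0.001 -1.   ] F [-4.6  1.2 11.7] w 0.0000
```

View pics/wrist24.png

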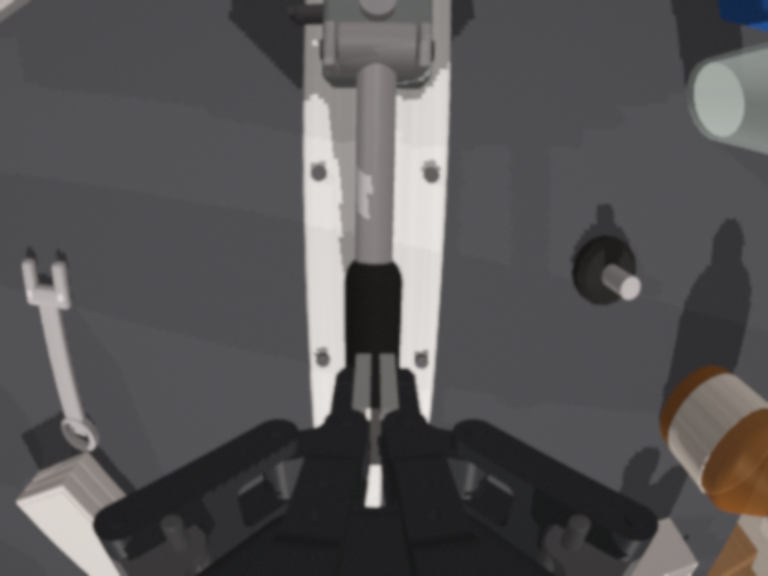

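View pics/side24.png

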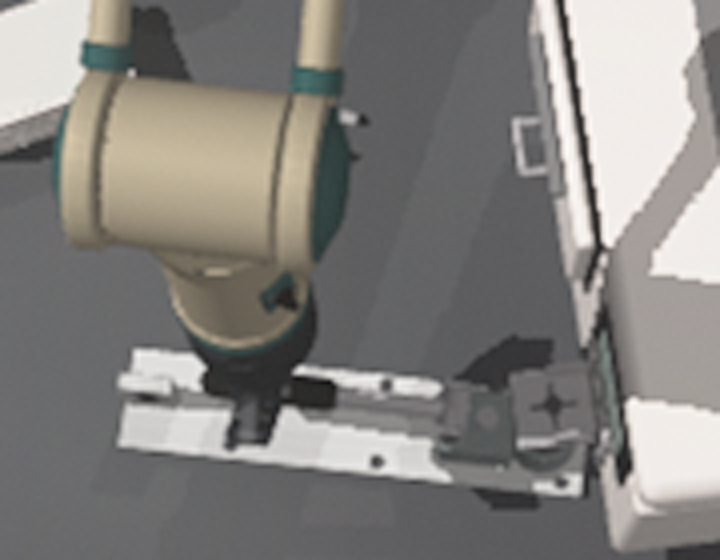

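drive_tool --targets '[0,0,0,0,-0.7,2,0,0,0,0,0,0,2,0,0,0,0,0,0,0,0]'

```text
clock: 23.65
position: [0.606, -0.0185, 0.0779]
ee_rot: [0.001, 0.746, 0.666, -0.0]
contact_force: [-4.2, 0.5, 13.7]
width: 0.0002
```

Run:
```python
from h import *
import cv2
st()
for n,(r0,r1,c0,c1) in {"side":(190,260,260,340),"scene":(150,250,200,300)}.items():
    im=get_image(n)[:,:,::-1]; cv2.imwrite(f"pics/full_{n}.png",im)
    a=cv2.imread(f"pics/{n}0.png")
    o=np.hstack([a[r0:r1,c0:c1],im[r0:r1,c0:c1]])
    k=780/o.shape[1]
    o=cv2.resize(o,None,fx=k,fy=k,interpolation=cv2.INTER_CUBIC);cv2.imwrite(f"pics/cmp_{n}.png",o);print(k)
```

```text
t23.65 p [ 0.606  -0.0185  0.0779] yaw 83.5 zdir [ 0.001 -0.002 -1.   ] F [-4.2  0.5 13.7] w 0.0002
4.875
3.9
```

View pics/cmp_side.png

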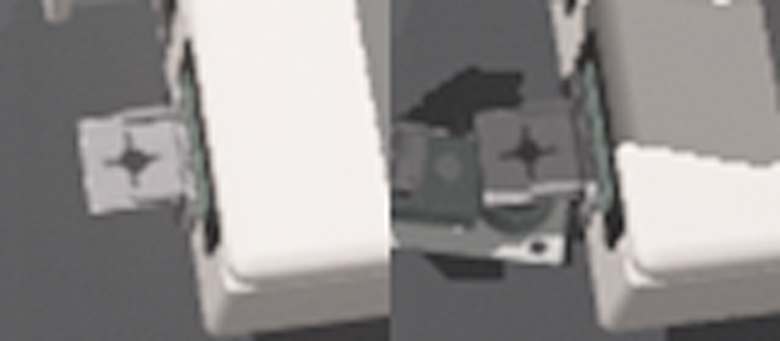

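View pics/cmp_scene.png

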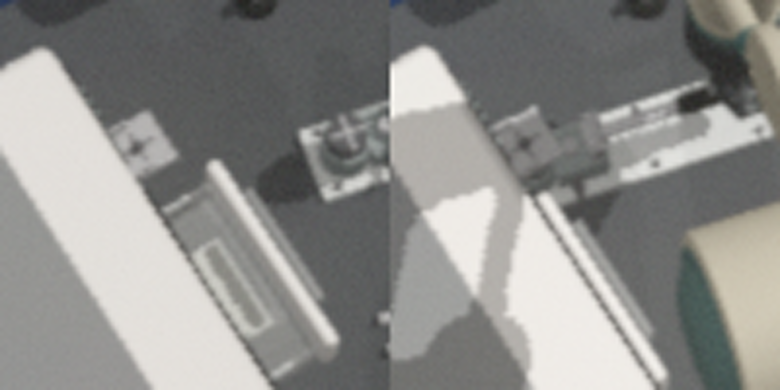

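Run:
```python
from h import *
O=np.array([.6285,.158,.086]);ex=np.array([-.101,.995,0])
for t in(.01,.02,.03,.04,.05):
    P=O+ex*.086*t+np.array([0,0,.385*t]);print(t,[np.round(proj(n,P)-proj(n,O),2) for n in("side","scene")],"foot",.31*t)
print("obs side (1.64,-1.64) scene",(-3/3.9,-3/3.9))
# sub-pixel: affine match of bracket patches / cabinet top edge via optical flow on top corner
import cv2
for n in("side","scene"):
    a=cv2.imread(f"pics/{n}0.png",0);b=cv2.imread(f"pics/full_{n}.png",0)
    c=proj(n,O).astype(int)
    t=a[c[1]-5:c[1]+6,c[0]-5:c[0]+6]
    w=b[c[1]-14:c[1]+15,c[0]-14:c[0]+15]
    r=cv2.matchTemplate(w,t,cv2.TM_CCOEFF_NORMED);_,m,_,l=cv2.minMaxLoc(r);print(n,m,l[0]-9,l[1]-9,np.round(r[l[1]-1:l[1]+2,l[0]-1:l[0]+2],2))
```

```text
0.01 [array([ 0.41, -0.43]), array([-0.26, -0.24])] foot 0.0031
0.02 [array([ 0.82, -0.87]), array([-0.52, -0.47])] foot 0.0062
0.03 [array([ 1.24, -1.3 ]), array([-0.77, -0.71])] foot 0.0093
0.04 [array([ 1.65, -1.74]), array([-1.04, -0.95])] foot 0.0124
0.05 [array([ 2.07, -2.19]), array([-1.3 , -1.19])] foot 0.0155
obs side (1.64,-1.64) scene (-0.7692307692307693, -0.7692307692307693)
side 0.9409607648849487 1 -2 [[0.59 0.69 0.59]
 [0.78 0.94 0.81]
 [0.72 0.88 0.76]]
scene 0.6020976901054382 -2 0 [[0.41 0.48 0.46]
 [0.48 0.6  0.56]
 [0.44 0.47 0.4 ]]
```

drive_tool --targets '[0,0,0,2.1,0,-13,0,0,0,0,3.1,0,-12.5,0,0,0,0,4.1,0,-12,0,0,0,0,5.1,0,-12,0,0,0,0,6.1,-0.5,-11.5,0,0,0,0,6.9,0,-11,0,0,0,0,0,0,0,0]'

```text
clock: 24.62
position: [0.6092, 0.0103, 0.148]
ee_rot: [0.001, 0.746, 0.666, 0.0]
contact_force: [0.3, -0.2, -0.1]
width: -0.0001
```

```bash
python3 look.py 25
python3 - <<'E'
from h import *
import cv2
cv2.imwrite("pics/wrist25.png",cv2.resize(get_image("wrist")[:,:,::-1],None,fx=1.5,fy=1.5))
E
```

```text
t24.62 p [0.6092 0.0103 0.148 ] yaw 83.5 zdir [ 0.001 -0.001 -1.   ] F [ 0.3 -0.2 -0.1] w -0.0001
```

View pics/wrist25.png

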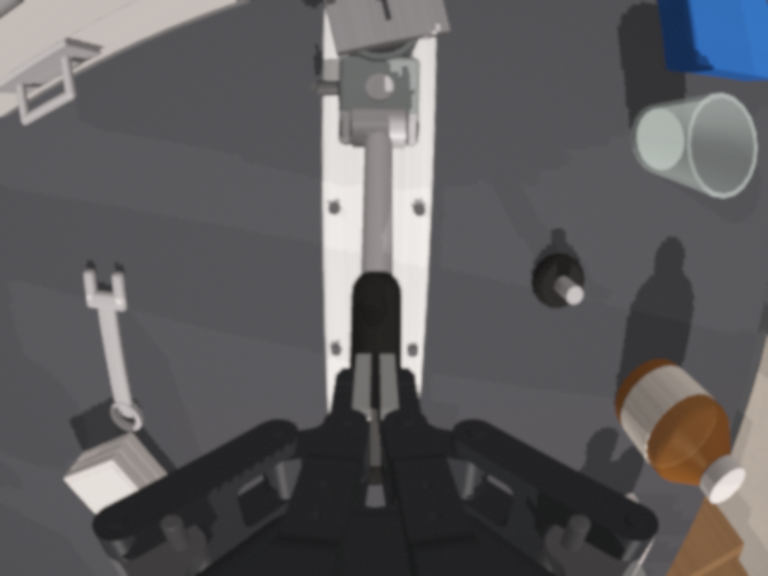

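drive_tool --targets '[0,0,0,0,0,4,0,0,0,0,-6.9,-0.3,9.5,0,0,0,0,-6.1,-0.3,10.1,0,0,0,0,-5.1,-0.3,10.6,0,0,0,0,-4.1,0,11,0,0,0,0,-3.1,0,11.3,0,0,0,0,-2.1,0,11.6,0,0,0,0,0,0,3,0,0,0,0,0,0,2,0,0,0,0,0,0,0,0]'

```text
clock: 26.02
position: [0.6052, -0.018, 0.0772]
ee_rot: [0.001, 0.746, 0.665, 0.0]
contact_force: [-3.5, 2.3, 20.3]
width: 0.0001
```

drive_tool --targets '[0,0,0,0,0,2,0,0,0,0,0,0,0,0]'

```text
clock: 26.28
position: [0.6053, -0.018, 0.0766]
ee_rot: [0.002, 0.746, 0.666, 0.001]
contact_force: [-6.8, 0.9, 26.8]
width: -0.0001
```

```bash
python3 look.py 26
python3 - <<'E'
from h import *
import cv2
cv2.imwrite("pics/wrist26.png",cv2.resize(get_image("wrist")[:,:,::-1],None,fx=1.5,fy=1.5))
E
```

```text
t26.27 p [ 0.6053 -0.018   0.0766] yaw 83.4 zdir [ 0.003 -0.002 -1.   ] F [-6.8  0.9 26.8] w -0.0001
```

View pics/wrist26.png

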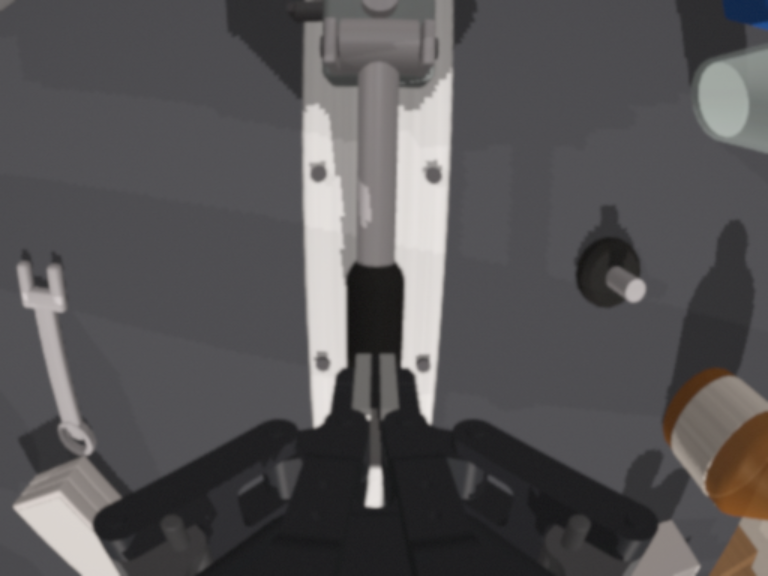

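View pics/side26.png

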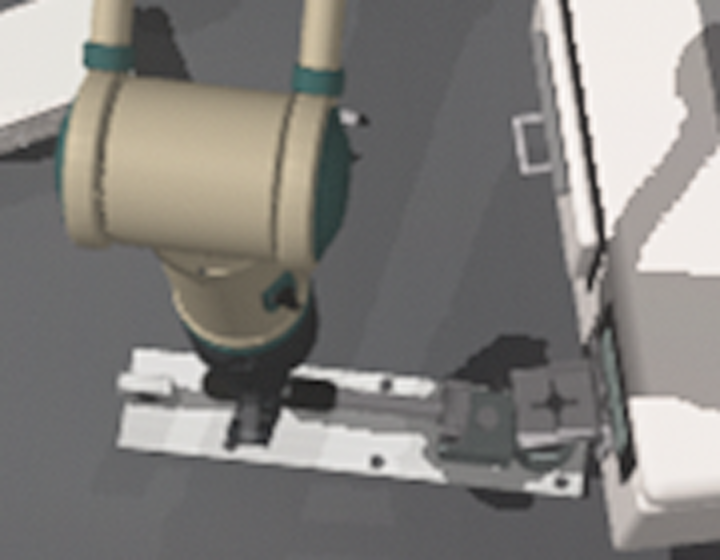

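drive_tool --targets '[0,0,0,0,0,0,0,0,0,0,0,0,0,0,0,0,0,0,0,0,0,0,0,0,0,0,0,0,0,0,0,0,0,0,0,0,0,0,0,0,0,0,0,0,0,0,0,0,0]'

```text
clock: 27.3
position: [0.6053, -0.018, 0.0766]
ee_rot: [0.002, 0.746, 0.666, 0.001]
contact_force: [-6.3, 1.9, 27.9]
width: 0.0
```

Run:
```python
from h import *
import cv2
st()
for n,(r0,r1,c0,c1) in {"side":(190,260,260,340),"scene":(150,250,200,300)}.items():
    im=get_image(n)[:,:,::-1]; cv2.imwrite(f"pics/fin_{n}.png",cv2.resize(im,None,fx=1.5,fy=1.5))
    a=cv2.imread(f"pics/{n}0.png")
    o=np.hstack([a[r0:r1,c0:c1],im[r0:r1,c0:c1]])
    k=780/o.shape[1]
    cv2.imwrite(f"pics/cmp2_{n}.png",cv2.resize(o,None,fx=k,fy=k,interpolation=cv2.INTER_CUBIC))
```

```text
t27.30 p [ 0.6053 -0.018   0.0766] yaw 83.4 zdir [ 0.003 -0.002 -1.   ] F [-6.3  1.9 27.9] w 0.0000
```

View pics/cmp2_side.png

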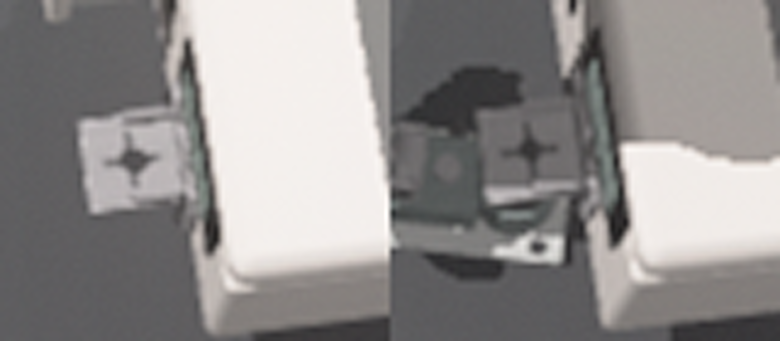

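View pics/fin_scene.png

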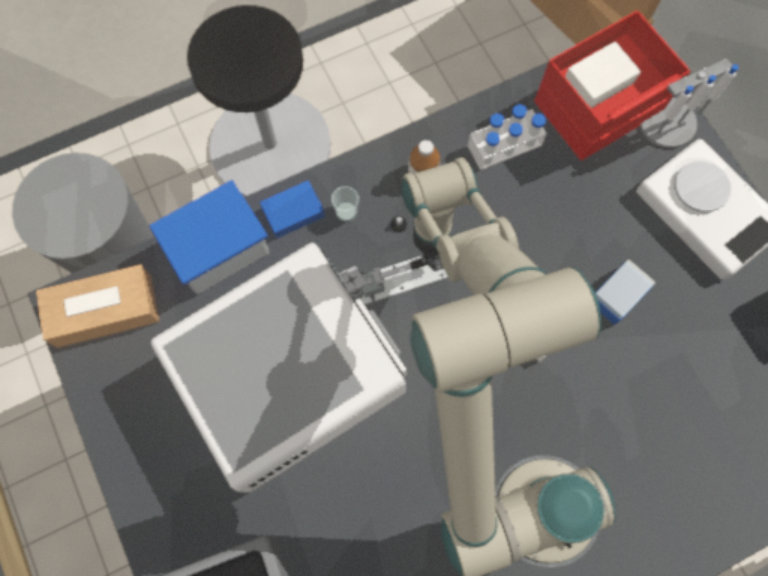

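View pics/fin_side.png

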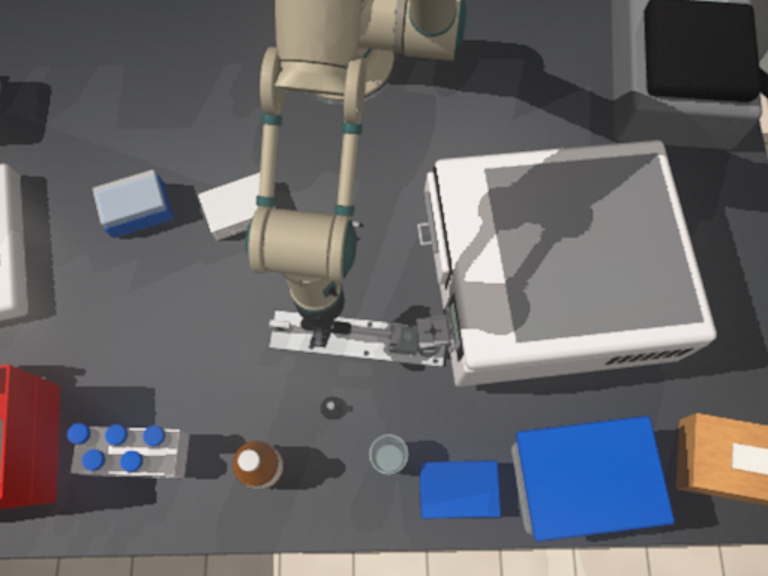

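```bash
python3 -c "
from rig import sign_off;print(sign_off())"
```

```text
the job is handed in; nothing more can be done
None
```

The job is done and handed in at about 27 s. The front feet are roughly 13–14 mm off the bench by camera estimate, and the hand is still pressing the handle down.

1. **Drawer:** I pushed it on its lip. The force peaked at about 6 N going past the catch, then dropped. It rose to about 24 N at the end stop with no further travel, so it is seated.
2. **Jack position:** I dragged the jack by its lug until the saddle was under the lift point. The side and scene cameras disagreed by a few millimetres on the offset, but their average was about 1 mm or less.
3. **Pumping:** I made five strokes, three with the handle gripped and two pressing on it with shut fingers. I switched because the handle was creeping up in the grip.

**Last checks:**
- **Handle:** It is at its bottom stop, where about 7 N more moved it only 0.6 mm. It held steady for one second at about 28 N.
- **Lift:** The last check was the side camera alone. The cross shift there gives a tip of about 0.045 rad, against the 8 mm needed. After the fourth stroke the two cameras gave about 9 to 12 mm.

**What didn't go cleanly:**
- **Jack drift:** Pumping swung the rear of the jack by about 4 mm (about 1°). The front of its base plate, at the saddle end, did not visibly move.
- **Upward pull:** On one upstroke I pulled up on the handle's top stop with about 21 N, without visible effect.
- **Hidden saddle:** Once under the bracket, the saddle can't be seen directly, so its final centring is worked out from the base plate.

In the last pictures the other items look where they were, except the spanner, which was mostly hidden behind the arm.

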